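# Bed the caliper in its fitted case and snap the case shut

## Task

Put the caliper away: lay it flat, face up, in the fitted recess of the open instrument case, with its measuring jaws in the wide end of the recess. Then fold the lid over, line up the two lugs under its front edge with their notches (the worn hinge lets the lid drift sideways; never force the lid down while a lug stands on the rim) and press it until the catch snaps and the two halves meet edge to edge. Leave the other things on the bench where they are.

Things in the scene. Friction and masses are not known exactly. Their poses are not given: they have to be found in the camera images.
- caliper_mid (a point): Steel caliper, loose on the bench, 0.1 to 0.2 kg, shut. Point: middle of its beam, 5 above the underside. y along the beam to the jaw end, z out of its face (up). Beam 190 long (y -95 to +95), 16 wide (x -8 to +8), 4 thick, 3 off the bench. The jaws stand at y +60 to +95 and reach from x -45 to +23.
- caliper_head (a point): Where the caliper is best gripped, across x: on its sliding head, near the balance point, 45 from caliper_mid along y; same axes. The head is 27 wide (x -13.5 to +13.5), runs from y -12 to +34 of this point, and from 4 below to 4 above it (display a little higher); 5 above the caliper's underside.
- case_seat (a point): Where caliper_mid comes to rest, with the same axes, once bedded; 13 above the bench. Recess in the dark insert: a channel 20 wide (x -10 to +10) for the beam, y -97 to +30, then a wide pocket (x -49 to +43; to x +28 only beyond y +80), y +30 to +97, for head, jaws and your fingers. Its floor is 8, the insert's top 20 above the bench.
- case: Grey plastic clamshell case, fixed, long side along y. Point: centre of its underside; z up, x from its front to its hinge. Lower half 112 deep (x -56 to +56), 214 wide (y -107 to +107), rim 26 above the bench. The lid is as large, 18 high, flat-topped, about 0.2 kg.
- lid_hinge (a point): Middle of the hinge axis (fixed on the case), 26 above the bench and 58 behind the case's centre; y runs along the axis, x from front to back.
- lid (a joint): Lid angle, rad: 0 = shut edge to edge, 1.57 = upright, 2.15 = leaning back at its stop. The hinge is stiff (0.13 N m): the lid stays where it is left, though nearly level it may sink. It is also worn: the lid slides up to 5 mm either way along the axis, with about 1 N, and starts anywhere in that play.
- lid_tab (a point): Centre of the pull tab on the lid's front edge, 130 from the hinge axis and 8 above the rim's plane; turns and slides with the lid. Tab 44 wide (y), 10 thick; its end is 14 beyond this point, the lid's front face 16 behind it. Tab's top above the bench: 39 lid shut, about 45 hasp on the roller, 48 lugs on the rim. Gripped across y, it creeps a little in the fingers as it turns.
- lid_lugs: Two lugs under the lid's front edge at y -70 and +70 of this point, each 12 wide, 8 long, with rounded tips. Point: midway between the tips, 112 from the hinge axis; y along the hinge.
- front_rim: Front rim of the case's lower half. Point: middle of its top edge, 26 above the bench; y along the hinge. Two notches, 14 wide, at y -70 and +70 take the lugs: they enter only if lid_lugs is within about 2 mm of this point in y; else they stand on the rim with the lid's edge 8 open.
- catch_roller (a point): Sprung roller in the middle of the case's front, 18 above the bench. The hasp under the tab snaps over it: from 5 to 3 mm before the lid is home it resists a press on the tab with about 8 to 18 N, more the faster it is pressed, then it gives at once, draws the lid shut and holds it.
- pliers: Bystander: flat nose pliers, 154 long, lying on the bench. Leave.
- pencil: Bystander: pencil, 125 long. Leave.
- dop_stick: Bystander: wooden dop stick, 122 long, with a stone on its end. Leave.
- stone_slice: Bystander: thin stone slice, 48 x 66 x 8. Leave.
- stone_offcut: Bystander: small stone offcut, 27 x 32 x 22. Leave.

How it is judged:
By the outcome, as a careful person would: the job done as asked, in the order asked, and still so for the second after the job is handed in, with the robot touching nothing.
It also fails if it takes over 61 s, if anything falls off the work surface, if the arm or the gripper's body presses on something with over 40 N, if the wrist force passes 120 N, or if a joint passes its speed limit or range.

## Robot

A 6-joint arm with a two-finger parallel gripper is mounted at the origin on a cart in front of the work surface, level with it; the furniture and walls round the work are solid. World frame = base frame: x ahead of the robot, y to its left, z up, the work surface at z = 0. Lengths are in m, angles in degrees, forces in N, time in s.
With the tool pointing down it reaches from about 0.275 to 0.75 m from the base axis. Payload 10.2 kg.
Tool frame: the origin (TCP) lies between the finger pads; the fingertips stand 17 mm ahead of it and the grasp point (between the pads) lies 2 mm behind it; z points along the fingers, y is the direction in which the jaws open and shut (so a half turn about z gives the same grasp; the last joint's range is limited). The gripper opens to 85 mm and grips with 20 to 120 N. Pads are 22 mm wide; open, the fingers measure 114 mm over their backs; the gripper's body (76 mm by 85 mm) begins 54 mm behind the grasp point. The pads swing forward as they close: fully open they stand 13 mm farther back than shut.
Start: joints at [58.992, 17.928, 85.812, -0, 76.261, -12.8], TCP at [0.164, 0.499, 0.219] pointing down, gripper open.
Joint ranges: [-168.41, 168.41], [-55.51, 124.54], [10.69, 146.95], [-70.63, 250.63], [1, 178], [-165.06, 165.06]. Speed limits (degrees/s): [136.94, 136.94, 172.46, 180, 180, 180].

## Interface

Orientations are given as [roll, pitch, yaw] about the fixed x, y, z axes, in that order (R = Rz(yaw) Ry(pitch) Rx(roll)).
In Python, from cell import env, get_image gives the robot as it stands.
- The arm moves only by the tool move_arm, never from a script. Its argument "motion" is a list of rows, each an object with "travel": the shift along the tool's x, y, z in m, a list of three; "turn": the turn about the tool's z in rad; "gripper": the finger opening in m, from 0 to 0.0854. A call has 1 to 12 rows; each row is the pose to reach, as a shift and turn from the pose commanded when the call began, along the tool's axes at that moment; what a row does not reach only later rows make up. A row lasts 1/10 s, in which the tool goes at most 50 mm and 8.59 degrees, less where a joint would pass 70% of its speed; a pose out of reach is approached as far as the arm can. A call with a gripper value outside its range is refused whole. The fingers move at their own pace and stop on an object; "grip_force" is the grip in N (left out, the last holds). Time passes only in rows, so rows that repeat a pose let the fingers close. It gives the time, the measured TCP pose, the force and the opening at its end, in the units of the state.
- env.sense(): the state, without advancing time (a new reading comes with each control period).
- get_image(name): name is "scene" or "top" or "wrist"; returns a dict with "pixels" (420x560x3 uint8, red, green, blue), "fx", "fy", "cx", "cy" (pixels), "D" ([k1, k2, p1, p2, k3] as OpenCV has them; the pictures are not rectified), "xyz" and "orientation" of the camera in the world. Camera axes: x right, y down, z forward; pixel columns grow to the right and rows downward; lengths in m; the calibration is good to about 2 mm. A picture is of the moment at which its call begins. There is no depth.
- env.close_job(): hands the job in, once; it reports no verdict.
The state is a dict: "clock": time; "joints": joint angles; "joint_vel": joint speeds; "joint_torque": joint torques, N m; "position": TCP position; "tool_rot": TCP orientation; "wrist_force": force on the tool from outside, world axes, zero at the start; "moment": the same for the moment, N m; "grip_width": finger opening in m.
Only numpy, scipy, OpenCV 4.12 (cv2) and the standard library are available. Lean on these libraries where they do the work, as an engineer would, in place of code of your own. Each camera call takes 0.05 s, during which the arm holds its last target. There are 200 camera calls.

## Working session

There is one attempt and no reset: what is moved stays moved. The work goes in short steps, Python scripts to look and compute and a tool call to move; the robot and the scene stay as the last step left them, time stands still between calls to the robot, and variables do not carry over. Pictures are saved under pics/ and viewed, about 8 in all and at most 12, crops included, and the job is handed in when it is done.

Besides the shell and the picture viewer there is one more tool, called after ">>>" as name([rows], argument=value, ...), one row to a line, values as JSON. move_arm: Moves the arm, as the interface text tells. Its arguments: {"type":"object","properties":{"motion":{"type":"array","items":{"type":"object","properties":{"travel":{"type":"array","items":{"type":"number"}},"turn":{"type":"number"},"gripper":{"type":"number"}}}},"grip_force":{"type":"number"}},"required":["motion"]}

```bash
ls; mkdir -p pics; cat > h.py <<'E'
import numpy as np, cv2
from scipy.spatial.transform import Rotation as R
from cell import env, get_image
def rot(o): return R.from_euler('xyz',o,degrees=True).as_matrix()
def cam(im):
    K=np.array([[im['fx'],0,im['cx']],[0,im['fy'],im['cy']],[0,0,1.]])
    return K,np.array(im['D'],float),rot(im['orientation']),np.array(im['xyz'])
def ray(im,px,z):
    K,D,Rm,t=cam(im)
    p=cv2.undistortPoints(np.array(px,float).reshape(-1,1,2),K,D).reshape(-1,2)
    d=np.c_[p,np.ones(len(p))]@Rm.T
    return t+d*((z-t[2])/d[:,2])[:,None]
def proj(im,P):
    K,D,Rm,t=cam(im)
    q=(np.array(P,float).reshape(-1,3)-t)@Rm
    return cv2.projectPoints(q,np.zeros(3),np.zeros(3),K,D)[0].reshape(-1,2)
def save(im,n): cv2.imwrite('pics/'+n+'.png',im['pixels'][:,:,::-1])
def tool(dw):  # world shift -> tool axes
    return rot(env.sense()['tool_rot']).T@np.array(dw,float)
E
python3 - <<'E'
from h import *
import pickle
ims={}
for n in ['top','scene']:
    im=get_image(n); save(im,n+'0'); ims[n]=im; print(n,im['xyz'],im['orientation'],im['fx'])
pickle.dump(ims,open('ims0.pkl','wb'))
print(env.sense())
E
```

```text
pics
top [0.42409114 0.07354139 1.28911304] [-175.6142669    -0.84225534  -90.03638744] 460.4579733872565
scene [-0.20434134 -0.54231486  0.82082896] [-129.89294596    0.23677611  -50.83516024] 382.5689182435038
{'clock': 0.1, 'joints': array([ 5.89928748e+01,  1.79581249e+01,  8.58498308e+01,  9.43126047e-04,
        7.62625025e+01, -1.27999157e+01]), 'joint_vel': array([-0.15277445, -0.13483462, -0.11476429, -0.07290243, -0.01632678,
       -0.00871942]), 'joint_torque': array([ 3.22515531e-03, -4.12894285e+01, -2.60138959e+01, -1.81415844e-04,
        3.05201793e-03, -3.57994611e-05]), 'position': array([0.16391373, 0.49849156, 0.21847433]), 'tool_rot': array([-1.79931496e+02, -1.65029071e-02,  1.61792556e+02]), 'wrist_force': array([ 0.1969954 , -0.14378643,  0.31994211]), 'moment': array([-0.03339499, -0.00277315,  0.00825342]), 'grip_width': 0.08537734610662061}
```

View pics/top0.png

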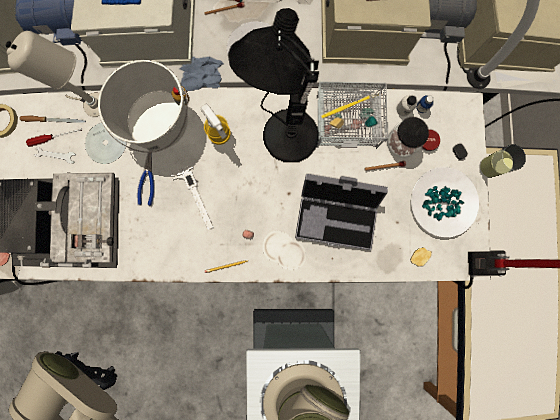

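View pics/scene0.png

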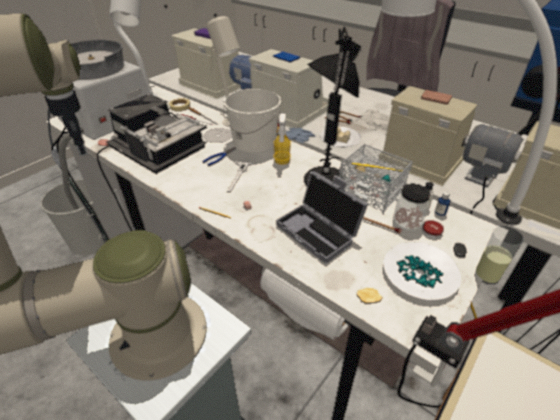

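The top view shows the caliper at about (185,178)–(212,228) with its jaws at the top, next to the bucket and pliers. The open case is around (340,215) with its lid leaning back. I'll enlarge both areas.

```bash
python3 - <<'E'
from h import *
import pickle
im=pickle.load(open('ims0.pkl','rb'))['top']; p=im['pixels'][:,:,::-1]
a=cv2.resize(p[155:240,155:235],None,fx=5,fy=5,interpolation=cv2.INTER_CUBIC)
b=cv2.resize(p[165:250,290:390],None,fx=4,fy=5,interpolation=cv2.INTER_CUBIC)
cv2.imwrite('pics/z1.png',np.hstack([a,b]))
print(ray(im,[[185,178],[195,195],[212,228],[340,225],[183,143]],0.01))
E
```

```text
[[ 0.63221608  0.33216656  0.01      ]
 [ 0.58385608  0.30280357  0.01      ]
 [ 0.49122654  0.25368649  0.01      ]
 [ 0.49971415 -0.1034379   0.01      ]
 [ 0.73315104  0.34039105  0.01      ]]
```

View pics/z1.png

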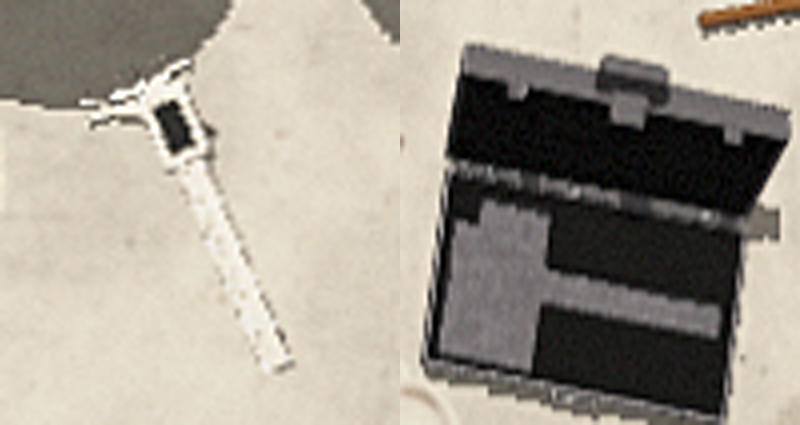

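Caliper: beam end at about (211,229), display at about (190.6,181), face up, long jaws to the left. Case: wide pocket at the left, lugs and tab at the top of the leaning lid. Next I'll work out the coarse poses and the bucket clearance.

```bash
python3 - <<'E'
from h import *
import pickle
ims=pickle.load(open('ims0.pkl','rb')); im=ims['top']; sc=ims['scene']
a=ray(im,[[211,228.6],[190.6,181]],0.006); print(a)
d=a[1]-a[0]; print('heading',np.degrees(np.arctan2(d[1],d[0])),np.linalg.norm(d))
c=ray(im,[[296.2,239.5],[370.5,249]],0.026);print(c); d=c[0]-c[1];print(np.degrees(np.arctan2(d[1],d[0])),np.linalg.norm(d))
# bucket rim centre
def rr(im,px):
    p=ray(im,[px],0)[0];t=np.array(im['xyz']);d=p-t;return t,d/np.linalg.norm(d)
t1,d1=rr(im,[143,106]);t2,d2=rr(sc,[252,103])
s=np.linalg.lstsq(np.c_[d1,-d2],t2-t1,rcond=None)[0];print('rim',t1+s[0]*d1,t2+s[1]*d2)
print('base',ray(sc,[[238,150],[258,160],[278,150]],0), 'wid', ray(im,[[98,106],[188,106],[158,150]],0.17))
print(proj(sc,[*a]))
s=env.sense();print(s['tool_rot'])
for n,t,ang in [('cal',a[1],d)]: pass
w=get_image('wrist');print(w['xyz'],w['orientation'],w['fx'])
E
```

```text
[[0.48975386 0.25704326 0.006     ]
 [0.62422792 0.31678819 0.006     ]]
heading 23.95490163636293 0.14714866317901548
[[ 0.45893599  0.01988725  0.026     ]
 [ 0.43229181 -0.18561127  0.026     ]]
82.61245496482049 0.20721861504068861
rim [0.790451   0.41167134 0.17497491] [0.7915661  0.41051688 0.17499122]
base [[0.70824318 0.4225708  0.        ]
 [0.70441611 0.31160973 0.        ]
 [0.80893156 0.29722087 0.        ]] wid [[0.79531488 0.53284565 0.17      ]
 [0.79004264 0.29719133 0.17      ]
 [0.67727249 0.36983257 0.17      ]]
[[228.42513762 190.83672307]
 [242.64745936 167.42853473]]
[-1.79931496e+02 -1.65029071e-02  1.61792556e+02]
[0.08958272 0.5244641  0.37361444] [1.62174064e+02 7.06442266e-02 7.17803497e+01] 301.1527935989568
```

>>> move_arm([
  {"travel": [-0.488,-0.035,0.02],"turn": -0.735,"gripper": 0.055},
  {"travel": [-0.488,-0.035,0.02],"turn": -0.735,"gripper": 0.055},
  {"travel": [-0.488,-0.035,0.02],"turn": -0.735,"gripper": 0.055},
  {"travel": [-0.488,-0.035,0.02],"turn": -0.735,"gripper": 0.055},
  {"travel": [-0.488,-0.035,0.02],"turn": -0.735,"gripper": 0.055},
  {"travel": [-0.488,-0.035,0.02],"turn": -0.735,"gripper": 0.055},
  {"travel": [-0.488,-0.035,0.02],"turn": -0.735,"gripper": 0.055},
  {"travel": [-0.488,-0.035,0.02],"turn": -0.735,"gripper": 0.055},
  {"travel": [-0.488,-0.035,0.02],"turn": -0.735,"gripper": 0.055},
  {"travel": [-0.488,-0.035,0.02],"turn": -0.735,"gripper": 0.055},
  {"travel": [-0.488,-0.035,0.02],"turn": -0.735,"gripper": 0.055},
  {"travel": [-0.488,-0.035,0.02],"turn": -0.735,"gripper": 0.055},
])

```text
clock: 1.35
position: [0.6176, 0.3119, 0.1976]
tool_rot: [180.0, -0.1, -156.2]
wrist_force: [-1.0, 0.2, 0.1]
grip_width: 0.055
```

```bash
python3 - <<'E'
from h import *
import pickle
s=env.sense();print(s['clock'],s['position'],s['tool_rot'],s['joints'],s['wrist_force'])
w=get_image('wrist');save(w,'w1');pickle.dump(w,open('w1.pkl','wb'))
E
```

```text
1.35 [0.61755692 0.31186078 0.19756752] [ 1.79985807e+02 -9.96595882e-02 -1.56216269e+02] [ 1.71147809e+01  4.11246797e+01  5.28919585e+01  2.52958482e-03
  8.60839954e+01 -9.66691131e+01] [-1.02988789  0.1567542   0.14406425]
```

View pics/w1.png

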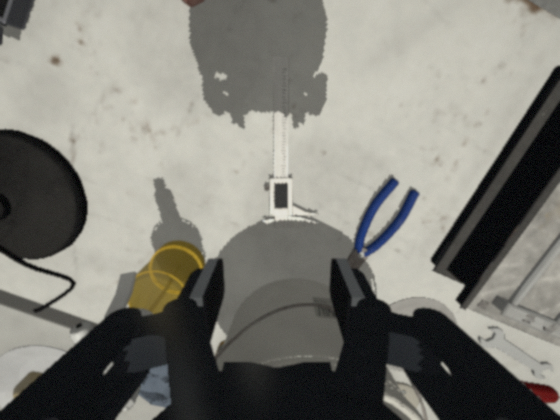

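The wrist view shows the caliper straight below: display at about (282,195), beam running up to about (281,60), jaws to the right at (310,212), pliers to the right and clear of it. I'll measure its axis.

```bash
cat >> h.py <<'E'
def caldet(w,rows,head):
    """beam axis from row-wise brightness edges; head=display blob window (x0,x1,y0,y1)"""
    g=cv2.GaussianBlur(w['pixels'][:,:,:3],(3,3),0).astype(int)
    x0,x1,y0,y1=head
    m=(g[y0:y1,x0:x1].max(2)<70).astype(np.uint8)
    n,l,st,c=cv2.connectedComponentsWithStats(m); i=1+np.argmax(st[1:,4]); print('disp',c[i]+[x0,y0],st[i])
    return c[i]+[x0,y0]
E
python3 - <<'E'
from h import *
import pickle
w=pickle.load(open('w1.pkl','rb'))
d=caldet(w,None,(265,300,176,216))
p=w['pixels'].astype(int).sum(2)
for r in (125,140,155,168,185,200): print(r,p[r,262:302])
print(ray(w,[d],0.011))
E
```

```text
disp [280.56521739 195.04347826] [ 11   9  10  21 207]
125 [601 596 596 589 590 591 595 595 598 590 551 517 557 599 609 622 631 629
 627 616 595 572 587 600 615 617 613 601 593 571 503 410 348 342 344 366
 443 537 582 586]
140 [597 594 594 597 595 598 600 598 598 594 569 566 598 630 634 637 638 640
 638 628 611 596 596 604 616 620 598 581 579 579 584 584 585 587 584 583
 584 579 576 574]
155 [587 586 584 587 580 576 577 579 573 570 550 545 604 636 639 641 642 650
 648 647 636 610 596 621 637 641 612 582 568 572 566 566 570 565 566 565
 555 563 561 560]
168 [565 560 555 560 559 556 552 557 550 559 548 561 612 634 641 634 639 639
 640 627 597 585 601 634 645 641 600 568 563 556 565 558 559 566 558 563
 561 570 568 568]
185 [533 474 378 312 294 317 342 442 573 641 645 594 440 274 203 177 182 178
 192 182 180 187 176 177 236 407 580 652 651 634 591 575 569 563 566 562
 557 562 562 560]
200 [556 551 558 554 550 545 511 515 606 657 640 535 377 230 177 173 174 178
 175 170 184 178 175 178 235 399 572 650 657 625 547 532 550 557 558 565
 563 563 557 567]
[[0.62548067 0.32161359 0.011     ]]
```

```bash
python3 - <<'E'
from h import *
import pickle
w=pickle.load(open('w1.pkl','rb'))
b=ray(w,[[281.1,125],[280.9,168]],0.007); h=ray(w,[[280.9,185],[280.8,200],[280.8,178],[280.8,218]],0.009)
print(b,h)
d=h[1]-b[0];print(np.degrees(np.arctan2(d[1],d[0])))
im=pickle.load(open('ims0.pkl','rb'))['top']
print(proj(w,[[0.4898,.257,.006]]))
E
```

```text
[[0.55322578 0.29014457 0.007     ]
 [0.59688398 0.30935662 0.007     ]] [[0.61475515 0.31729176 0.009     ]
 [0.63136289 0.32456351 0.009     ]
 [0.60724647 0.31381887 0.009     ]
 [0.65193354 0.33372891 0.009     ]]
23.77321143018844
[[276.7997126   53.61141988]]
```

>>> move_arm([
  {"travel": [-0.0025,0.0055,0.05],"gripper": 0.055},
  {"travel": [-0.0025,0.0055,0.1],"gripper": 0.055},
  {"travel": [-0.0025,0.0055,0.14],"gripper": 0.055},
  {"travel": [-0.0025,0.0055,0.165],"gripper": 0.055},
  {"travel": [-0.0025,0.0055,0.174],"gripper": 0.055},
  {"travel": [-0.0025,0.0055,0.179],"gripper": 0.055},
  {"travel": [-0.0025,0.0055,0.179],"gripper": 0.055},
  {"travel": [-0.0025,0.0055,0.179],"gripper": 0.02},
  {"travel": [-0.0025,0.0055,0.179],"gripper": 0.02},
  {"travel": [-0.0025,0.0055,0.179],"gripper": 0.02},
  {"travel": [-0.0025,0.0055,0.179],"gripper": 0.02},
], grip_force=40)

```text
schema error: expected keys travel, turn, gripper
```

>>> move_arm([
  {"travel": [-0.0025,0.0055,0.05],"turn": 0,"gripper": 0.055},
  {"travel": [-0.0025,0.0055,0.1],"turn": 0,"gripper": 0.055},
  {"travel": [-0.0025,0.0055,0.14],"turn": 0,"gripper": 0.055},
  {"travel": [-0.0025,0.0055,0.165],"turn": 0,"gripper": 0.055},
  {"travel": [-0.0025,0.0055,0.174],"turn": 0,"gripper": 0.055},
  {"travel": [-0.0025,0.0055,0.179],"turn": 0,"gripper": 0.055},
  {"travel": [-0.0025,0.0055,0.179],"turn": 0,"gripper": 0.055},
  {"travel": [-0.0025,0.0055,0.179],"turn": 0,"gripper": 0.02},
  {"travel": [-0.0025,0.0055,0.179],"turn": 0,"gripper": 0.02},
  {"travel": [-0.0025,0.0055,0.179],"turn": 0,"gripper": 0.02},
  {"travel": [-0.0025,0.0055,0.179],"turn": 0,"gripper": 0.02},
], grip_force=40)

```text
clock: 2.5
position: [0.6169, 0.319, 0.0204]
tool_rot: [-180.0, 0.0, -156.1]
wrist_force: [-0.1, -0.3, -0.5]
grip_width: 0.02
```

```bash
python3 - <<'E'
from h import *
import pickle
w=get_image('wrist');save(w,'w2');pickle.dump(w,open('w2.pkl','wb'))
E
```

```text
(no output)
```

View pics/w2.png

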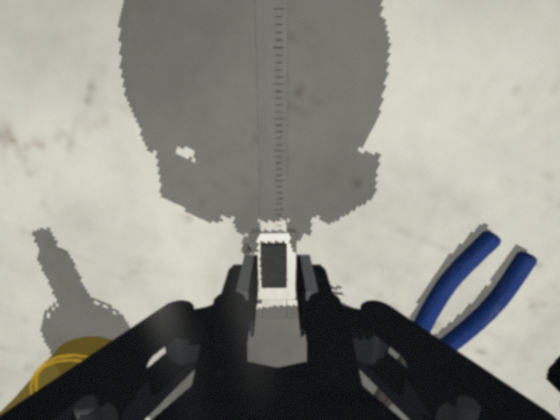

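The view shows the pads (about x 250 and 303, y 270–300) hiding the sides of the head (visible x 257–290), and the fingers closed to 20 mm without touching it. I'll project the known tool geometry to see whether the tips were too high or off in position.

```bash
python3 - <<'E'
from h import *
import pickle
w=pickle.load(open('w2.pkl','rb')); s=env.sense()
T=rot(s['tool_rot']);p=s['position']
for q in [(0,0,0),(0,0,.017),(0,.01,.017),(0,-.01,.017),(.011,.01,.017),(.011,-.01,.017),(.011,.01,.007)]:
    print(q,proj(w,[p+T@np.array(q)]).round(0))
print(w['xyz'],s['position'],s['grip_width'])
# caliper axis: head start and display in this view
r=ray(w,[[257,233],[290,233],[258,305],[290,305],[273.5,265]],0.009);print(r)
print(np.linalg.norm(r[1]-r[0]),np.linalg.norm(r[3]-r[2]))
d=np.array([np.cos(np.radians(23.8)),np.sin(np.radians(23.8))])
for k in r: print((k[:2]-p[:2])@d,(k[:2]-p[:2])@[-d[1],d[0]])
E
```

```text
(0, 0, 0) [[275. 258.]]
(0, 0, 0.017) [[275. 246.]]
(0, 0.01, 0.017) [[291. 246.]]
(0, -0.01, 0.017) [[259. 246.]]
(0.011, 0.01, 0.017) [[291. 229.]]
(0.011, -0.01, 0.017) [[258. 229.]]
(0.011, 0.01, 0.007) [[292. 236.]]
[0.54517547 0.28864151 0.17547188] [0.61685836 0.31902468 0.02026052] 0.01979568273307409
[[0.61113194 0.30498001 0.009     ]
 [0.60318392 0.32291131 0.009     ]
 [0.65701625 0.32490137 0.009     ]
 [0.64863486 0.34379729 0.009     ]
 [0.62656888 0.32246927 0.009     ]]
0.019613831532689755 0.020671316099732728
-0.010907103724608102 -0.010539442864755375
-0.010943130335424246 0.009074355581135927
0.039114359286990724 -0.010828597418928129
0.039071083985701596 0.00984267338243693
0.010274781892822967 -0.0007669795228939636
```

```bash
python3 - <<'E'
from h import *
import pickle
w=pickle.load(open('w2.pkl','rb'))
p=w['pixels'][205:345,190:360,::-1].astype(float)
p=(255*(p/255)**0.5).astype(np.uint8)
cv2.imwrite('pics/z2.png',cv2.resize(p,None,fx=4.2,fy=4.2,interpolation=cv2.INTER_CUBIC))
E
```

```text
(no output)
```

View pics/z2.png

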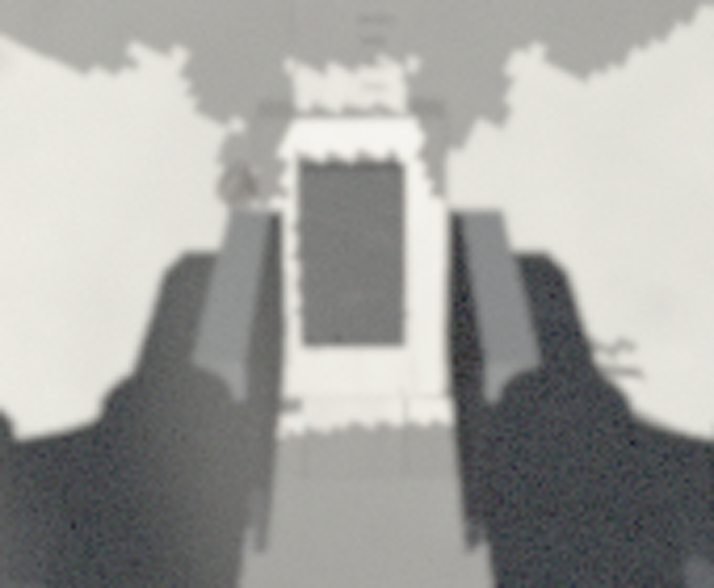

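The fingertip gap (20 mm over 40 px) and its row both put the visible tips well above the head, so the fingers are higher than I assumed. I'll reopen and go down under force watch.

>>> move_arm([
  {"travel": [0,0,0],"turn": 0,"gripper": 0.045},
  {"travel": [0,0,0],"turn": 0,"gripper": 0.045},
  {"travel": [0,0,0.003],"turn": 0,"gripper": 0.045},
  {"travel": [0,0,0.005],"turn": 0,"gripper": 0.045},
  {"travel": [0,0,0.007],"turn": 0,"gripper": 0.045},
  {"travel": [0,0,0.007],"turn": 0,"gripper": 0.045},
])

```text
clock: 3.15
position: [0.6165, 0.3189, 0.0125]
tool_rot: [180.0, -0.0, -156.1]
wrist_force: [-0.8, 0.2, 0.2]
grip_width: 0.0453
```

>>> move_arm([
  {"travel": [0,0,0],"turn": 0,"gripper": 0.03},
  {"travel": [0,0,0],"turn": 0,"gripper": 0.022},
  {"travel": [0,0,0],"turn": 0,"gripper": 0.022},
  {"travel": [0,0,0],"turn": 0,"gripper": 0.022},
], grip_force=25)

```text
clock: 3.55
position: [0.6168, 0.319, 0.0131]
tool_rot: [-180.0, 0.0, -156.1]
wrist_force: [-0.4, 0.2, 0.3]
grip_width: 0.0221
```

```bash
python3 - <<'E'
from h import *
import pickle
w=get_image('wrist');save(w,'w3');pickle.dump(w,open('w3.pkl','wb'))
s=env.sense();print(s['position'],s['grip_width'],s['wrist_force'],w['xyz'],w['orientation'])
p=w['pixels'][205:345,190:360,::-1].astype(float)
p=(255*(p/255)**0.5).astype(np.uint8)
cv2.imwrite('pics/z3.png',cv2.resize(p,None,fx=4.2,fy=4.2,interpolation=cv2.INTER_CUBIC))
E
```

```text
[0.61674435 0.31903989 0.01302923] 0.021909587848698963 [-0.33652946 -0.11518093  0.3338572 ] [0.54511397 0.28865336 0.16816248] [1.62168225e+02 3.60466713e-02 1.13892933e+02]
```

View pics/z3.png

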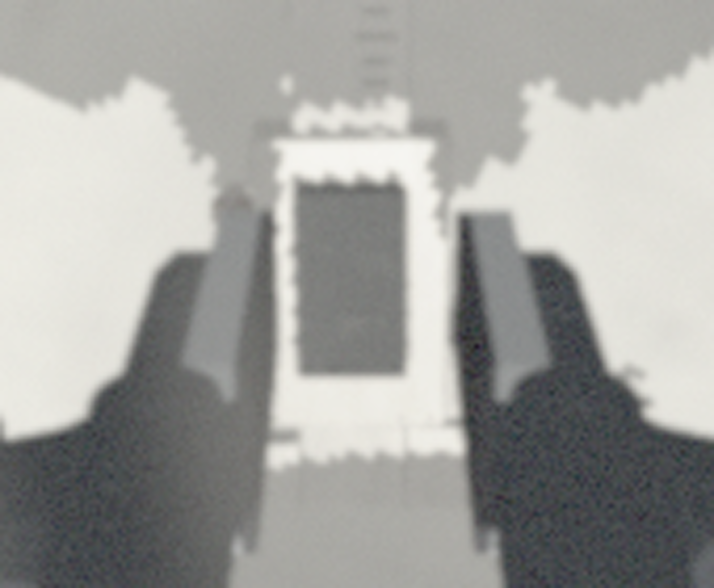

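Same result: 22 mm over 44 px, so the visible tips sit about 19 mm behind the reported TCP, at about z 0.03. I'll carry on down in guarded steps.

>>> move_arm([
  {"travel": [0,0,0],"turn": 0,"gripper": 0.045},
  {"travel": [0,0,0.002],"turn": 0,"gripper": 0.045},
  {"travel": [0,0,0.005],"turn": 0,"gripper": 0.045},
  {"travel": [0,0,0.008],"turn": 0,"gripper": 0.045},
  {"travel": [0,0,0.01],"turn": 0,"gripper": 0.045},
  {"travel": [0,0,0.01],"turn": 0,"gripper": 0.045},
])

```text
clock: 4.2
position: [0.6165, 0.3189, 0.0025]
tool_rot: [180.0, -0.0, -156.1]
wrist_force: [-0.0, 0.2, -0.6]
grip_width: 0.0452
```

>>> move_arm([
  {"travel": [0,0,0.003],"turn": 0,"gripper": 0.045},
  {"travel": [0,0,0.006],"turn": 0,"gripper": 0.045},
  {"travel": [0,0,0.009],"turn": 0,"gripper": 0.045},
  {"travel": [0,0,0.011],"turn": 0,"gripper": 0.045},
  {"travel": [0,0,0.011],"turn": 0,"gripper": 0.045},
])

```text
clock: 4.7
position: [0.6166, 0.3189, -0.0084]
tool_rot: [180.0, -0.0, -156.1]
wrist_force: [-0.2, 0.4, -1.0]
grip_width: 0.0449
```

>>> move_arm([
  {"travel": [0,0,0.002],"turn": 0,"gripper": 0.04},
  {"travel": [0,0,0.005],"turn": 0,"gripper": 0.04},
  {"travel": [0,0,0.005],"turn": 0,"gripper": 0.022},
  {"travel": [0,0,0.005],"turn": 0,"gripper": 0.022},
  {"travel": [0,0,0.005],"turn": 0,"gripper": 0.022},
  {"travel": [0,0,0.005],"turn": 0,"gripper": 0.022},
])

```text
clock: 5.3
position: [0.6173, 0.3192, -0.0123]
tool_rot: [-180.0, 0.1, -156.1]
wrist_force: [1.2, 0.4, 5.3]
grip_width: 0.0267
```

The head is gripped at 26.7 mm. The tool's half-turn limit rules out placing it with this grasp: j6 would pass its range over the case, and the opposite grasp would put the camera against the bucket. So I'll carry it to a free spot and regrip half a turn round.

>>> move_arm([
  {"travel": [0,0,-0.002],"turn": 0,"gripper": 0.015},
  {"travel": [0,0,-0.02],"turn": 0,"gripper": 0.015},
  {"travel": [0.01,-0.01,-0.05],"turn": 0,"gripper": 0.015},
  {"travel": [0.034,-0.045,-0.05],"turn": -0.12,"gripper": 0.015},
  {"travel": [0.0675,-0.09,-0.05],"turn": -0.25,"gripper": 0.015},
  {"travel": [0.0675,-0.09,-0.05],"turn": -0.38,"gripper": 0.015},
  {"travel": [0.0675,-0.09,-0.05],"turn": -0.51,"gripper": 0.015},
  {"travel": [0.0675,-0.09,-0.05],"turn": -0.632,"gripper": 0.015},
  {"travel": [0.0675,-0.09,-0.05],"turn": -0.632,"gripper": 0.015},
], grip_force=50)

```text
clock: 6.2
position: [0.5916, 0.2093, 0.0379]
tool_rot: [-180.0, 0.0, -119.8]
wrist_force: [0.4, 0.4, -1.4]
grip_width: 0.0256
```

>>> move_arm([
  {"travel": [0,0,0.03],"turn": 0,"gripper": 0.015},
  {"travel": [0,0,0.042],"turn": 0,"gripper": 0.015},
  {"travel": [0,0,0.0475],"turn": 0,"gripper": 0.015},
  {"travel": [0,0,0.0495],"turn": 0,"gripper": 0.015},
  {"travel": [0,0,0.0495],"turn": 0,"gripper": 0.05},
  {"travel": [0,0,0.0495],"turn": 0,"gripper": 0.05},
  {"travel": [0,0,0.0495],"turn": 0,"gripper": 0.05},
  {"travel": [0,0,0.035],"turn": 0,"gripper": 0.05},
  {"travel": [0,0,0],"turn": 0,"gripper": 0.05},
  {"travel": [0,0,-0.01],"turn": 0.15,"gripper": 0.05},
  {"travel": [0,0,-0.01],"turn": 0.3,"gripper": 0.05},
  {"travel": [0,0,-0.01],"turn": 0.45,"gripper": 0.05},
])

```text
clock: 7.4
position: [0.5921, 0.2095, 0.049]
tool_rot: [-179.9, 0.1, -146.0]
wrist_force: [0.1, -0.0, -0.6]
grip_width: 0.0501
```

>>> move_arm([
  {"travel": [0,0,0],"turn": 2.69,"gripper": 0.05},
  {"travel": [0,0,0],"turn": 2.69,"gripper": 0.05},
  {"travel": [0,0,0],"turn": 2.69,"gripper": 0.05},
  {"travel": [0,0,0],"turn": 2.69,"gripper": 0.05},
  {"travel": [0,0,0],"turn": 2.69,"gripper": 0.05},
  {"travel": [0,0,0],"turn": 2.69,"gripper": 0.05},
  {"travel": [0,0,0],"turn": 2.69,"gripper": 0.05},
  {"travel": [0,0,0],"turn": 2.69,"gripper": 0.05},
  {"travel": [0,0,0],"turn": 2.69,"gripper": 0.05},
  {"travel": [0,0,0],"turn": 2.69,"gripper": 0.05},
  {"travel": [0,0,0],"turn": 2.69,"gripper": 0.05},
  {"travel": [0,0,0],"turn": 2.69,"gripper": 0.05},
])

```text
clock: 8.6
position: [0.5919, 0.2095, 0.0484]
tool_rot: [179.9, 0.0, 110.8]
wrist_force: [-1.2, -0.9, -0.2]
grip_width: 0.0503
```

>>> move_arm([
  {"travel": [0,0,0],"turn": 0.9,"gripper": 0.05},
  {"travel": [0,0,0],"turn": 0.9,"gripper": 0.05},
  {"travel": [0,0,0],"turn": 0.9,"gripper": 0.05},
  {"travel": [0,0,0],"turn": 0.9,"gripper": 0.05},
  {"travel": [0,0,0],"turn": 0.9,"gripper": 0.05},
  {"travel": [0,0,0],"turn": 0.9,"gripper": 0.05},
  {"travel": [0,0,0],"turn": 0.9,"gripper": 0.05},
])

```text
clock: 9.3
position: [0.5919, 0.2094, 0.0483]
tool_rot: [179.9, -0.1, 59.6]
wrist_force: [-0.0, 0.1, -0.0]
grip_width: 0.0496
```

>>> move_arm([
  {"travel": [0,0,0.03],"turn": -0.01,"gripper": 0.05},
  {"travel": [0,0,0.05],"turn": -0.01,"gripper": 0.05},
  {"travel": [0,0,0.057],"turn": -0.01,"gripper": 0.05},
  {"travel": [0,0,0.0603],"turn": -0.01,"gripper": 0.05},
  {"travel": [0,0,0.0603],"turn": -0.01,"gripper": 0.015},
  {"travel": [0,0,0.0603],"turn": -0.01,"gripper": 0.015},
  {"travel": [0,0,0.0603],"turn": -0.01,"gripper": 0.015},
  {"travel": [0,0,0.0603],"turn": -0.01,"gripper": 0.015},
  {"travel": [0,0,0.05],"turn": -0.01,"gripper": 0.015},
  {"travel": [0,0,-0.01],"turn": -0.01,"gripper": 0.015},
  {"travel": [0,0,-0.06],"turn": -0.01,"gripper": 0.015},
  {"travel": [0,0,-0.06],"turn": -0.01,"gripper": 0.015},
], grip_force=40)

```text
clock: 10.5
position: [0.5939, 0.2099, 0.1138]
tool_rot: [179.6, -0.4, 60.2]
wrist_force: [0.3, 0.2, -0.4]
grip_width: 0.0265
```

```bash
python3 - <<'E'
from h import *
import pickle
w=get_image('top');save(w,'t2');pickle.dump(w,open('t2.pkl','wb'))
v=get_image('wrist');save(v,'w4');pickle.dump(v,open('w4.pkl','wb'))
s=env.sense();print(s['position'],s['tool_rot'],s['grip_width'],s['wrist_force'],s['joints'])
p=cv2.resize(w['pixels'][150:260,280:400,::-1],None,fx=4,fy=4,interpolation=cv2.INTER_CUBIC)
q=cv2.resize(v['pixels'][:,:,::-1],None,fx=.56,fy=.56,interpolation=cv2.INTER_AREA)
c=np.zeros((440,480+q.shape[1],3),np.uint8);c[:,:480]=p;c[:q.shape[0],480:]=q
cv2.imwrite('pics/z4.png',c)
E
```

```text
[0.59217917 0.20956667 0.10916196] [ 1.79834822e+02 -1.35653223e-01  6.02135060e+01] 0.025995961311909375 [-0.23685751  0.22123158 -1.38162302] [8.81772257e+00 3.61875659e+01 7.47980170e+01 3.16263582e-03
 6.88006959e+01 3.86032740e+01]
```

View pics/z4.png

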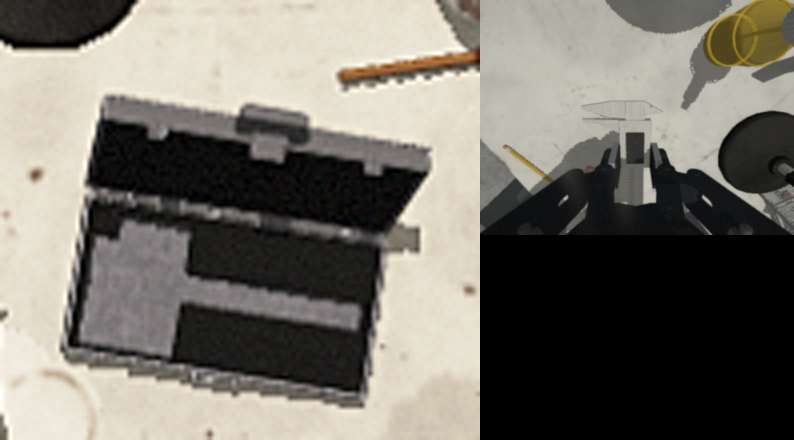

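The caliper is held straight in the grip, jaws toward the camera. In the crop, the channel runs from about (185,290) to (358,318) with the pocket at the left. I'll fit the recess from the mask.

```bash
python3 - <<'E'
from h import *
import pickle
w=pickle.load(open('t2.pkl','rb'))
x0,y0=280,150
p=w['pixels'][y0:y0+110,x0:x0+120].astype(np.uint8)
g=cv2.resize(p,None,fx=8,fy=8,interpolation=cv2.INTER_CUBIC).max(2)
print(g[296*2,270*2],g[330*2,130*2],g[250*2,260*2],g[350*2,260*2])
m=((g>75)&(g<150)).astype(np.uint8)
# window strictly inside the case
poly=np.array([[98,232],[195,228],[370,262],[372,330],[362,385],[82,340]])*2
k=np.zeros_like(m);cv2.fillPoly(k,[poly],1);m&=k
m=cv2.morphologyEx(m,cv2.MORPH_OPEN,np.ones((9,9)))
n,l,st,c=cv2.connectedComponentsWithStats(m);i=1+np.argmax(st[1:,4]);m=(l==i).astype(np.uint8);print(st[i],c[i])
full=lambda u:(np.array(u,float)/8-0.5+0.0625)+[x0,y0]
up=[];lo=[]
for X in range(410,690,10):
    ys=np.nonzero(m[:,X])[0]
    if len(ys): up.append((X,ys.min()));lo.append((X,ys.max()+1))
up=ray(w,full(up),0.008);lo=ray(w,full(lo),0.020)
for a in (up,lo):
    f=np.polyfit(a[:,1],a[:,0],1);print('edge x=',f,'head',np.degrees(np.arctan(-f[0])), 'x at y=-.1',np.polyval(f,-.1))
e=[];
for Y in range(0,m.shape[0]):
    xs=np.nonzero(m[Y])[0]
    if len(xs) and xs.max()>600: e.append((xs.max()+1,Y))
E=ray(w,full(e),.014);print('chan end y',np.median(E[:,1]),E[:,0].mean())
le=[(np.nonzero(m[Y])[0].min(),Y) for Y in range(520,660,10)]
L=ray(w,full(le),.014);print('pocket left',np.median(L[:,1]),L[:,0].mean())
c=ray(w,full(np.array([[63,350],[362,403],[84,190],[383,243]])*2),.026);print(c)
E
```

```text
130 136 31 31
[  168   458   554   249 60369] [354.67955408 587.23785387]
edge x= [0.17779585 0.52952811] head -10.081601851610454 x at y=-.1 0.5117485258281479
edge x= [0.15857384 0.50800491] head -9.010585883741623 x at y=-.1 0.49214752555679464
chan end y -0.1849912038722348 0.49190419685723985
pocket left 0.003486575883577217 0.5059462722047097
[[ 0.46562661  0.02230909  0.026     ]
 [ 0.42867565 -0.18434618  0.026     ]
 [ 0.57611748  0.00750092  0.026     ]
 [ 0.53960793 -0.20064421  0.026     ]]
```

>>> move_arm([
  {"travel": [-0.04,0.01,0],"turn": -0.1,"gripper": 0.015},
  {"travel": [-0.085,0.02,0],"turn": -0.2,"gripper": 0.015},
  {"travel": [-0.13,0.03,0],"turn": -0.3,"gripper": 0.015},
  {"travel": [-0.175,0.04,0],"turn": -0.347,"gripper": 0.015},
  {"travel": [-0.22,0.05,0.01],"turn": -0.347,"gripper": 0.015},
  {"travel": [-0.25,0.055,0.03],"turn": -0.347,"gripper": 0.015},
  {"travel": [-0.2625,0.057,0.05],"turn": -0.347,"gripper": 0.015},
  {"travel": [-0.2625,0.057,0.064],"turn": -0.347,"gripper": 0.015},
  {"travel": [-0.2625,0.057,0.064],"turn": -0.347,"gripper": 0.015},
  {"travel": [-0.2625,0.057,0.064],"turn": -0.347,"gripper": 0.015},
])

```text
clock: 11.6
position: [0.51, -0.0464, 0.0423]
tool_rot: [-179.9, -0.0, 80.1]
wrist_force: [0.7, -0.1, -0.4]
grip_width: 0.0262
```

```bash
python3 - <<'E'
from h import *
import pickle
v=get_image('wrist');save(v,'w5');pickle.dump(v,open('w5.pkl','wb'))
s=env.sense();print(s['clock'],s['position'],s['tool_rot'],s['grip_width'],s['wrist_force'])
p=v['pixels'][80:400,120:460,::-1].astype(float);p=(255*(p/255)**0.6).astype(np.uint8)
cv2.imwrite('pics/z5.png',cv2.resize(p,None,fx=1.8,fy=1.8,interpolation=cv2.INTER_CUBIC))
E
```

```text
11.65 [ 0.51045338 -0.04638648  0.04290433] [-1.79965720e+02 -7.19161548e-03  8.01193291e+01] 0.02571601422219893 [-0.39602388  0.71900247 -1.83522464]
```

View pics/z5.png

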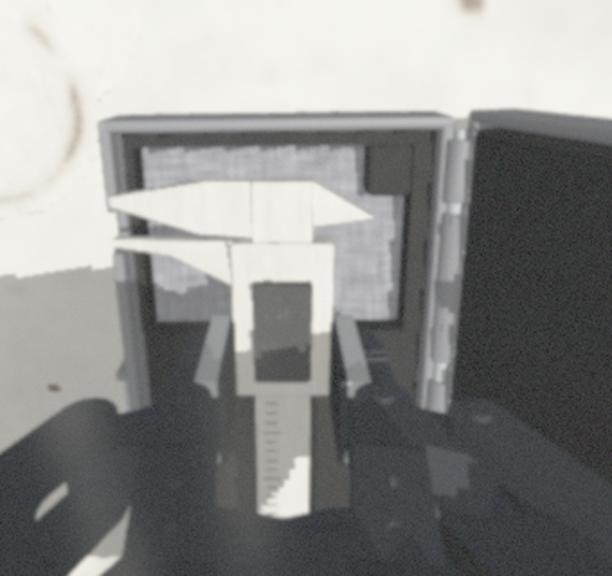

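The view shows the jaws' end edge at crop row 182, tips at x 110 and 372, beam column 253–313. The pocket floor's end edge is at row 148, left edge at 142, right edge at 403, inner edge at row 320. I'll compute the relative offsets.

```bash
python3 - <<'E'
from h import *
import pickle
w=pickle.load(open('w5.pkl','rb'));s=env.sense();p=s['position'];T=rot(s['tool_rot'])
def f(c,z):
    c=np.array(c,float)/1.8+[120,80]-0.22
    return ((ray(w,[c],z)[0]-p)@T)[:2]*1000   # tool x = caliper +y ; tool y = caliper +x
print('tool y axis',T[:,1])
for n,c,z in [('jaw end L',(212,182),.060),('jaw end R',(313,182),.060),('tip-45',(110,203),.060),('tip+23',(372,216),.060),('colL',(253,235),.062),('colR',(313,235),.062),('headL',(231,250),.064),('headR',(333,250),.064),
 ('head lowL',(238,394),.064),('head lowR',(330,394),.064),
 ('pk end L',(145,149),.02),('pk end R',(360,147),.02),('pk left top',(142,165),.008),('pk left bot',(157,318),.008),('pk right',(403,210),.008),('pk right b',(400,318),.008),('pk x28',(365,180),.008),('step y80',(380,195),.020),('pk y30 L',(170,321),.008),('pk y30 R',(385,321),.008)]:
    print(n,f(c,z).round(1))
E
```

```text
tool y axis [ 9.85167108e-01 -1.71596653e-01 -5.98304314e-04]
jaw end L [ 50.4 -18.8]
jaw end R [50.4  7.3]
tip-45 [ 44.9 -45.7]
tip+23 [41.3 22.9]
colL [36.7 -8.3]
colR [36.7  7.4]
headL [ 33.3 -14. ]
headR [33.3 12.6]
head lowL [-10.2 -13.3]
head lowR [-10.2  12.9]
pk end L [ 53.  -45.6]
pk end R [53.6 24.7]
pk left top [ 45.5 -50.1]
pk left bot [-13.9 -49. ]
pk right [29.1 42.9]
pk right b [-13.9  44.7]
pk x28 [40.1 28.7]
step y80 [37.5 32.1]
pk y30 L [-15.2 -44.1]
pk y30 R [-15.2  39. ]
```

>>> move_arm([
  {"travel": [0.0006,0.0007,0.015],"turn": -0.007,"gripper": 0.015},
  {"travel": [0.0006,0.0007,0.027],"turn": -0.007,"gripper": 0.015},
  {"travel": [0.0006,0.0007,0.031],"turn": -0.007,"gripper": 0.015},
  {"travel": [0.0006,0.0007,0.034],"turn": -0.007,"gripper": 0.015},
  {"travel": [0.0006,0.0007,0.037],"turn": -0.007,"gripper": 0.015},
  {"travel": [0.0006,0.0007,0.039],"turn": -0.007,"gripper": 0.015},
  {"travel": [0.0006,0.0007,0.039],"turn": -0.007,"gripper": 0.015},
])

```text
clock: 12.35
position: [0.5114, -0.0463, 0.004]
tool_rot: [180.0, 0.0, 80.5]
wrist_force: [0.2, -0.1, -1.1]
grip_width: 0.0265
```

>>> move_arm([
  {"travel": [0,0,0.002],"turn": 0,"gripper": 0.015},
  {"travel": [0,0,0.004],"turn": 0,"gripper": 0.015},
  {"travel": [0,0,0.006],"turn": 0,"gripper": 0.015},
  {"travel": [0,0,0.0065],"turn": 0,"gripper": 0.015},
  {"travel": [0,0,0.0065],"turn": 0,"gripper": 0.015},
])

```text
clock: 12.85
position: [0.5113, -0.0462, -0.0026]
tool_rot: [-180.0, -0.0, 80.5]
wrist_force: [-0.0, -0.3, -1.2]
grip_width: 0.0264
```

>>> move_arm([
  {"travel": [0,0,0.0005],"turn": 0,"gripper": 0.042},
  {"travel": [0,0,0.0005],"turn": 0,"gripper": 0.042},
  {"travel": [0,0,0.0005],"turn": 0,"gripper": 0.042},
  {"travel": [0,0,-0.01],"turn": 0,"gripper": 0.042},
  {"travel": [0,0,-0.05],"turn": 0,"gripper": 0.042},
  {"travel": [0,0,-0.1],"turn": 0,"gripper": 0.042},
  {"travel": [-0.02,-0.007,-0.15],"turn": -0.15,"gripper": 0.042},
  {"travel": [-0.044,-0.014,-0.2],"turn": -0.3,"gripper": 0.042},
  {"travel": [-0.044,-0.014,-0.2],"turn": -0.45,"gripper": 0.042},
  {"travel": [-0.044,-0.014,-0.2],"turn": -0.6,"gripper": 0.042},
  {"travel": [-0.044,-0.014,-0.2],"turn": -0.75,"gripper": 0.042},
  {"travel": [-0.044,-0.014,-0.2],"turn": -0.9,"gripper": 0.042},
])

```text
clock: 14.05
position: [0.4901, -0.0874, 0.1985]
tool_rot: [180.0, 0.1, 132.4]
wrist_force: [0.5, -0.4, -1.0]
grip_width: 0.0419
```

>>> move_arm([
  {"travel": [0,0,0],"turn": -0.664,"gripper": 0.065},
  {"travel": [0,0,0],"turn": -0.664,"gripper": 0.065},
  {"travel": [0,0,0],"turn": -0.664,"gripper": 0.065},
  {"travel": [0,0,0],"turn": -0.664,"gripper": 0.065},
  {"travel": [0,0,0],"turn": -0.664,"gripper": 0.065},
  {"travel": [0,0,0],"turn": -0.664,"gripper": 0.065},
])

```text
clock: 14.65
position: [0.4902, -0.0873, 0.1982]
tool_rot: [-180.0, 0.0, 170.1]
wrist_force: [-0.1, 0.6, -0.0]
grip_width: 0.0648
```

```bash
python3 - <<'E'
from h import *
import pickle
v=get_image('wrist');save(v,'w6');pickle.dump(v,open('w6.pkl','wb'))
t=get_image('top');save(t,'t3');pickle.dump(t,open('t3.pkl','wb'))
s=env.sense();print(s['clock'],s['position'],s['tool_rot'],s['joints'])
q=v['pixels'][:,:,::-1].astype(float);q=(255*(q/255)**0.6).astype(np.uint8)
q=cv2.resize(q,None,fx=1.4,fy=1.4,interpolation=cv2.INTER_CUBIC)
cv2.imwrite('pics/z6.png',q)
E
```

```text
14.75 [ 0.49021016 -0.08731228  0.19798751] [-1.79991986e+02  2.95701963e-02  1.69990928e+02] [-2.36059935e+01  1.55207520e+01  9.22730738e+01 -8.79510864e-04
  7.21755489e+01 -1.03596651e+02]
```

View pics/z6.png

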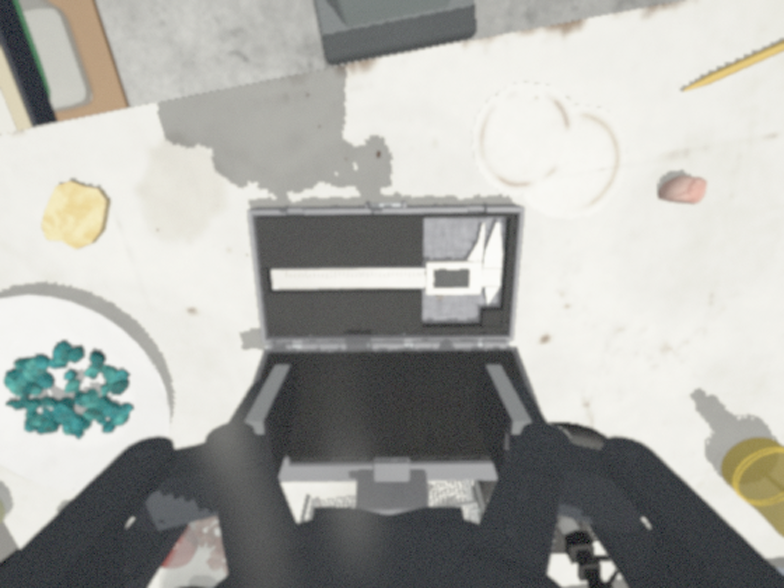

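The caliper lies in the recess, its beam in the channel (rows 270–290) and jaws in the wide pocket at the right. The front rim is at row ~209 from x 250 to 522, and the lid's hasp is at about (392,470). I'll measure the rim notches and the lid's sideways offset.

```bash
python3 - <<'E'
from h import *
import pickle
w=pickle.load(open('w6.pkl','rb'))
g=w['pixels'].astype(int).sum(2)
for r in range(145,156): print(r,g[r,172:380:1][::4])
print('hasp rows')
for r in (328,332,336,340): print(r,g[r,255:305:2])
for y in (-.1,):pass
A=ray(w,[[250/1.4,209/1.4],[522/1.4,208/1.4],[265/1.4,341/1.4],[516/1.4,341/1.4]],.026);print(A)
h=ray(w,[[392.5/1.4,470/1.4],[375/1.4,470/1.4],[410/1.4,470/1.4]],.13);print(h)
E
```

```text
145 [679 651 400 399 394 386 387 384 369 417 395 389 386 385 384 383 371 363
 376 374 375 368 318 295 346 479 426 472 501 384 358 368 362 365 355 325
 332 337 344 334 344 325 327 309 310 328 321 318 321 510 654 694]
146 [678 661 405 378 380 373 372 365 328 359 362 363 363 362 362 351 332 301
 334 336 344 315 309 278 339 521 396 507 547 409 306 318 297 297 288 273
 279 279 279 275 288 286 299 260 260 271 269 257 263 373 579 687]
147 [683 669 379 328 323 321 315 304 267 312 311 311 300 297 302 291 274 247
 278 277 271 256 276 261 310 451 328 432 469 398 263 271 262 268 257 266
 271 276 271 272 293 338 342 300 265 285 288 294 292 323 470 682]
148 [677 661 337 264 262 260 261 236 229 298 304 280 268 263 273 271 257 259
 267 270 270 260 289 246 262 329 310 354 371 390 311 318 320 324 331 342
 339 350 357 358 372 405 411 373 340 371 381 387 392 386 436 674]
149 [679 618 294 261 270 274 274 229 231 352 356 308 316 313 325 330 329 336
 346 340 345 344 368 291 250 296 392 396 398 411 399 411 414 402 414 416
 423 428 433 440 440 417 419 394 389 440 440 438 444 442 448 674]
150 [680 567 345 333
[... 1288 characters left out ...]
8 [128 137 147 145 130 123 178 203 199 202 196 206 215 229 223 204 208 199
 225 140 103  94 117 111 113]
332 [294 298 298 302 302 289 313 355 364 368 379 371 368 372 372 370 374 375
 365 343 336 342 347 344 354]
336 [267 234 219 219 229 229 319 373 382 389 385 387 386 392 391 393 395 390
 370 249 215 209 211 218 287]
340 [225 214 208 213 210 216 311 381 386 379 391 387 386 386 391 396 389 384
 358 247 207 206 201 201 218]
[[ 0.42952763 -0.18222698  0.026     ]
 [ 0.46452623  0.02302286  0.026     ]
 [ 0.53815289 -0.19938621  0.026     ]
 [ 0.57455379  0.00968461  0.026     ]]
[[ 0.59996405 -0.10175734  0.13      ]
 [ 0.59803658 -0.11284678  0.13      ]
 [ 0.6018969  -0.09066885  0.13      ]]
```

```bash
python3 - <<'E'
from h import *
import pickle
w=pickle.load(open('w6.pkl','rb'));t=pickle.load(open('t2.pkl','rb'))
def rr(im,px):
    p=ray(im,[px],0)[0];c=np.array(im['xyz']);d=p-c;return c,d/np.linalg.norm(d)
def tri(a,b):
    t1,d1=rr(w,a);t2,d2=rr(t,b);s=np.linalg.lstsq(np.c_[d1,-d2],t2-t1,rcond=None)[0]
    return (t1+s[0]*d1+t2+s[1]*d2)/2,np.linalg.norm(t1+s[0]*d1-t2-s[1]*d2)
print('hasp',tri([392.5/1.4,475/1.4],[280+267/4,150+148/4]))
c=np.array([.5017,-.0872]);ux=np.array([.9854,-.1702]);uy=np.array([.1702,.9854])
def cf(P): d=P[:2]-c; return d@ux*1000,d@uy*1000
P=tri([392.5/1.4,475/1.4],[280+267/4,150+148/4])[0];print(cf(P),P[2])
# top-view rays of tab outline for heights
for n,u in [('tab far',(278,107)),('tab near',(272,134)),('tabL',(241,118)),('tabR',(310,130)),('hasp',(267,148)),('edgeL',(104,100)),('edgeR',(430,155)),('lug1',(158,132)),('lug2',(373,168)),('hingeL',(88,192)),('hingeR',(382,242))]:
    for z in (.12,.14): 
        p=ray(t,[[280+u[0]/4,150+u[1]/4]],z if 'hinge' not in n else .026)[0];print(n,z,np.round(cf(p),1),end=' ')
    print()
g=w['pixels'].astype(int).sum(2)
print('notch');print(g[150,194:224]);print(g[150,326:360]); print(g[147,194:224]);print(g[147,326:360])
E
```

```text
hasp (array([ 0.58680036, -0.10092874,  0.15014961]), np.float64(0.0024074532628338354))
(np.float64(86.19452430515037), np.float64(0.955782459174398)) 0.1501496129763934
tab far 0.12 [119.1  -7. ] tab far 0.14 [115.3  -4.4] 
tab near 0.12 [101.1  -5.9] tab near 0.14 [97.6 -3.3] 
tabL 0.12 [107.8  15.6] tabL 0.14 [104.2  17.8] 
tabR 0.12 [108.  -29.8] tabR 0.14 [104.3 -26.8] 
hasp 0.12 [91.5 -4.1] hasp 0.14 [88.2 -1.5] 
edgeL 0.12 [104.  104.6] edgeL 0.14 [100.4 105.3] 
edgeR 0.12 [ 105.7 -109.8] edgeR 0.14 [ 102.1 -105.4] 
lug1 0.12 [89.5 67. ] lug1 0.14 [86.2 68.3] 
lug2 0.12 [ 90.7 -74.1] lug2 0.14 [ 87.4 -70.4] 
hingeL 0.12 [ 55.3 101.6] hingeL 0.14 [ 55.3 101.6] 
hingeR 0.12 [  56.2 -105.9] hingeR 0.14 [  56.2 -105.9] 
notch
[349 354 353 348 336 299 259 245 236 236 257 315 359 383 388 389 385 392
 387 386 388 377 350 357 368 378 383 381 381 382]
[437 442 441 442 444 439 435 416 368 351 354 361 357 355 350 336 344 336
 328 281 239 287 371 418 421 419 423 419 420 419 419 413 413 419]
[318 320 315 315 307 308 304 304 301 283 267 262 290 303 312 317 317 315
 311 318 317 326 311 312 311 302 300 300 303 296]
[270 275 272 270 275 278 293 310 319 332 338 337 337 342 342 345 343 329
 300 256 220 233 265 275 284 287 285 284 286 287 288 288 291 289]
```

>>> move_arm([
  {"travel": [-0.04,0.001,0],"turn": 0,"gripper": 0.065},
  {"travel": [-0.085,0.001,0],"turn": 0,"gripper": 0.065},
  {"travel": [-0.1156,0.001,0],"turn": 0,"gripper": 0.065},
  {"travel": [-0.1156,0.001,0.02],"turn": 0,"gripper": 0.065},
  {"travel": [-0.1156,0.001,0.045],"turn": 0,"gripper": 0.065},
  {"travel": [-0.1156,0.001,0.06],"turn": 0,"gripper": 0.065},
  {"travel": [-0.1156,0.001,0.067],"turn": 0,"gripper": 0.065},
  {"travel": [-0.1156,0.001,0.07],"turn": 0,"gripper": 0.065},
  {"travel": [-0.1156,0.001,0.07],"turn": 0,"gripper": 0.065},
])

```text
clock: 15.65
position: [0.6045, -0.1063, 0.128]
tool_rot: [-180.0, 0.0, 170.1]
wrist_force: [-0.1, -0.4, 0.5]
grip_width: 0.0652
```

```bash
python3 - <<'E'
from h import *
import pickle
v=get_image('wrist');save(v,'w7');pickle.dump(v,open('w7.pkl','wb'))
s=env.sense();print(s['clock'],s['position'],s['tool_rot'],s['wrist_force'])
q=v['pixels'][60:400,80:480,::-1].astype(float);q=(255*(q/255)**0.5).astype(np.uint8)
cv2.imwrite('pics/z7.png',cv2.resize(q,None,fx=1.75,fy=1.75,interpolation=cv2.INTER_CUBIC))
E
```

```text
15.7 [ 0.60464904 -0.10636009  0.12837427] [-1.79984007e+02  7.56432792e-02  1.70079287e+02] [-0.81996484 -0.19569278  0.40938439]
```

View pics/z7.png

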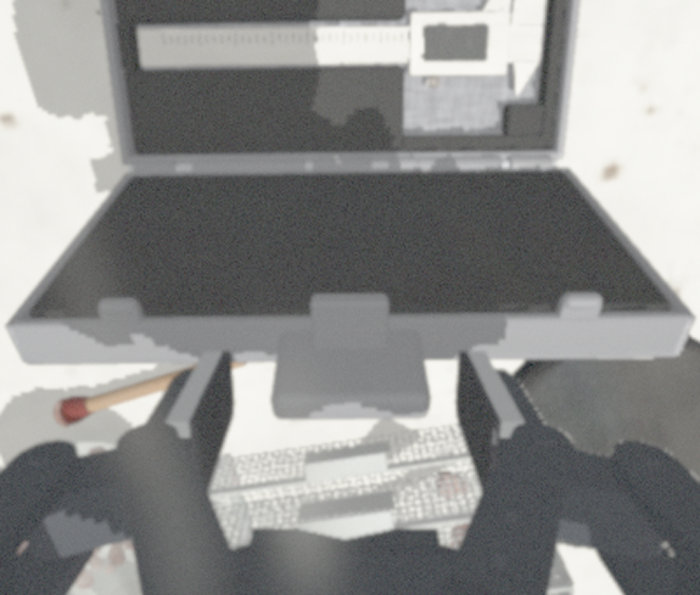

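The tab sits at x 272–428, centred between the open pads (inner faces at 232 and 458). The lugs are at x 120 and 581, centred on the tab, and the caliper is well bedded. The pads need to go about 7 mm back and 11 mm lower before I grip.

>>> move_arm([
  {"travel": [-0.007,0.0,0],"turn": 0,"gripper": 0.065},
  {"travel": [-0.007,0.0,0.006],"turn": 0,"gripper": 0.06},
  {"travel": [-0.007,0.0,0.01],"turn": 0,"gripper": 0.055},
  {"travel": [-0.007,0.0,0.011],"turn": 0,"gripper": 0.05},
  {"travel": [-0.007,0.0,0.011],"turn": 0,"gripper": 0.035},
  {"travel": [-0.007,0.0,0.011],"turn": 0,"gripper": 0.035},
  {"travel": [-0.007,0.0,0.011],"turn": 0,"gripper": 0.035},
], grip_force=20)

```text
clock: 16.4
position: [0.6114, -0.1076, 0.1168]
tool_rot: [-180.0, 0.1, 170.1]
wrist_force: [1.0, -1.1, 2.0]
grip_width: 0.0434
```

The tab is gripped at 43.4 mm. Now I'll swing the lid over along its arc (radius 130.2 mm about the hinge, which I put about 54.5 mm in front of the grip), watching the force.

>>> move_arm([
  {"travel": [0.009,0,-0.004],"turn": 0,"gripper": 0.035},
  {"travel": [0.0186,0,-0.0071],"turn": 0,"gripper": 0.035},
  {"travel": [0.028,0,-0.0095],"turn": 0,"gripper": 0.035},
  {"travel": [0.0377,0,-0.011],"turn": 0,"gripper": 0.035},
  {"travel": [0.0475,0,-0.0118],"turn": 0,"gripper": 0.035},
  {"travel": [0.0572,0,-0.0121],"turn": 0,"gripper": 0.035},
  {"travel": [0.067,0,-0.0115],"turn": 0,"gripper": 0.035},
  {"travel": [0.0766,0,-0.0102],"turn": 0,"gripper": 0.035},
  {"travel": [0.0862,0,-0.0082],"turn": 0,"gripper": 0.035},
  {"travel": [0.0955,0,-0.0055],"turn": 0,"gripper": 0.035},
  {"travel": [0.0955,0,-0.0055],"turn": 0,"gripper": 0.035},
])

```text
clock: 17.5
position: [0.516, -0.0907, 0.1217]
tool_rot: [180.0, -0.1, 170.1]
wrist_force: [1.4, -0.7, -4.6]
grip_width: 0.0439
```

>>> move_arm([
  {"travel": [0.0092,0,0.004],"turn": 0,"gripper": 0.035},
  {"travel": [0.0181,0,0.0086],"turn": 0,"gripper": 0.035},
  {"travel": [0.0266,0,0.0133],"turn": 0,"gripper": 0.035},
  {"travel": [0.0347,0,0.0187],"turn": 0,"gripper": 0.035},
  {"travel": [0.0425,0,0.0247],"turn": 0,"gripper": 0.035},
  {"travel": [0.0497,0,0.0312],"turn": 0,"gripper": 0.035},
  {"travel": [0.0565,0,0.0383],"turn": 0,"gripper": 0.035},
  {"travel": [0.0627,0,0.0458],"turn": 0,"gripper": 0.035},
  {"travel": [0.0683,0,0.0538],"turn": 0,"gripper": 0.035},
  {"travel": [0.0733,0,0.0622],"turn": 0,"gripper": 0.035},
  {"travel": [0.0776,0,0.0709],"turn": 0,"gripper": 0.035},
  {"travel": [0.0776,0,0.0709],"turn": 0,"gripper": 0.035},
])

```text
clock: 18.7
position: [0.4397, -0.0773, 0.0498]
tool_rot: [180.0, -0.1, 170.1]
wrist_force: [-0.5, 0.5, 0.8]
grip_width: 0.0435
```

```bash
python3 - <<'E'
from h import *
import pickle
v=get_image('wrist');save(v,'w8');pickle.dump(v,open('w8.pkl','wb'))
t=get_image('top');save(t,'t8');pickle.dump(t,open('t8.pkl','wb'))
s=env.sense();print(s['clock'],s['position'],s['wrist_force'],s['moment'],s['grip_width'])
# look for notches/lugs: contrast along the rows of the front rim
g=cv2.cvtColor(v['pixels'],cv2.COLOR_RGB2GRAY).astype(int)
for r in range(150,262,6): print(r,g[r,60:500:10])
E
```

```text
18.8 [ 0.44011236 -0.07742286  0.05063445] [-2.31275206  0.34816747 -0.71930931] [0.05379006 0.33296049 0.28105997] 0.04353466056349684
150 [231 137 135 136 137 140 139 142 138 141 140 140 138 136 137 138 137 137
 135 135 135 138 231 231 229 153 213 231 231 232 234 237 245 227 243 242
 242 239 239 238 236 231 182 233]
156 [229 226 208 137 179 141 140 138 139 139 141 138 138 138 139 137 136 138
 138 136 134 136 172 232 137 139 138 234 231 233 232 235 241 239 245 242
 242 240 240 238 234 234 211 235]
162 [229 226 226 230 231 232 184 140 142 140 137 133 138 138 139 139 138 140
 136 133 131 133 136 137 137 137 175 235 234 232 233 230 233 241 244 244
 243 239 238 236 235 238 233 234]
168 [227 225 226 228 232 232 234 142 142 138 133 130 136 140 139 139 137 132
 134 132 135 132 134 133 136 136 154 225 233 233 232 230 230 241 243 245
 244 240 239 238 238 238 237 233]
174 [218 223 225 226 230 229 234 139 136 137 133 131 136 137 138 134 133 131
 132 133 132 134 133 134 134 135 170 219 232 234 233 222 229 242 243 242
 243 241 241 239 239 237 237 235]
180 [212 222 225 221 226 228 232 138 135 136
[... 1831 characters left out ...]
7 114 105  97 101  99  98  99  89  87  85
  86  76  80  76  77  71  71  70  68  66  66  64  64  66  64  68  62  62
  79 230 239 238 238 236 233 226]
246 [216 214 217 222 228 172 115  76  75  72  68  63  63  63  63  64  64  67
  68  75 114 114 114  99  66  67  72  69  64  67  71  73  72  64  67  65
  63 173 231 235 237 234 234 234]
252 [213 214 226 230 228 221  71  75  78  73  67  65  65  64  66  66  66  65
  70  69  66  67  72  70  69  71  73  69  71  73  72  26  25  66  75  74
  77 140 231 232 232 229 232 233]
258 [211 214 228 229 228 200  76  77  79  78  35  29  64  62  56  61  81  53
  55  54  50  45  40  37  40  35  28  90  34  32  31  27  32  27  38  26
  37 128 230 233 231 230 232 234]
```

>>> move_arm([
  {"travel": [0.002,0,0.0045],"turn": 0,"gripper": 0.035},
  {"travel": [0.0037,0,0.009],"turn": 0,"gripper": 0.035},
  {"travel": [0.0052,0,0.0133],"turn": 0,"gripper": 0.035},
  {"travel": [0.0065,0,0.0177],"turn": 0,"gripper": 0.035},
  {"travel": [0.0076,0,0.022],"turn": 0,"gripper": 0.035},
  {"travel": [0.0083,0,0.025],"turn": 0,"gripper": 0.035},
  {"travel": [0.0083,0,0.025],"turn": 0,"gripper": 0.035},
])

```text
clock: 19.5
position: [0.4323, -0.0762, 0.0257]
tool_rot: [180.0, -0.0, 170.1]
wrist_force: [-2.8, 0.3, -0.5]
grip_width: 0.0432
```

```bash
python3 - <<'E'
from h import *
import pickle
v=get_image('wrist');save(v,'w9');pickle.dump(v,open('w9.pkl','wb'))
t=get_image('top');save(t,'t9');pickle.dump(t,open('t9.pkl','wb'))
s=env.sense();print(s['clock'],s['position'],s['wrist_force'],s['moment'],s['grip_width'])
q=v['pixels'][195:345,90:470,::-1].astype(float);q=(255*(q/255)**0.45).astype(np.uint8)
a=cv2.resize(q,None,fx=2.1,fy=2.1,interpolation=cv2.INTER_CUBIC)
b=cv2.resize(t['pixels'][175:260,280:400,::-1],(400,283),interpolation=cv2.INTER_CUBIC)
c=np.zeros((600,798,3),np.uint8);c[:315]=a[:315,:798];c[317:600,:400]=b
cv2.imwrite('pics/z9.png',c)
E
```

```text
19.6 [ 0.43236053 -0.07621468  0.02594391] [-3.52424299  0.85452689  0.69379916] [0.01226303 0.27895742 0.14985983] 0.04357199831365983
```

View pics/z9.png

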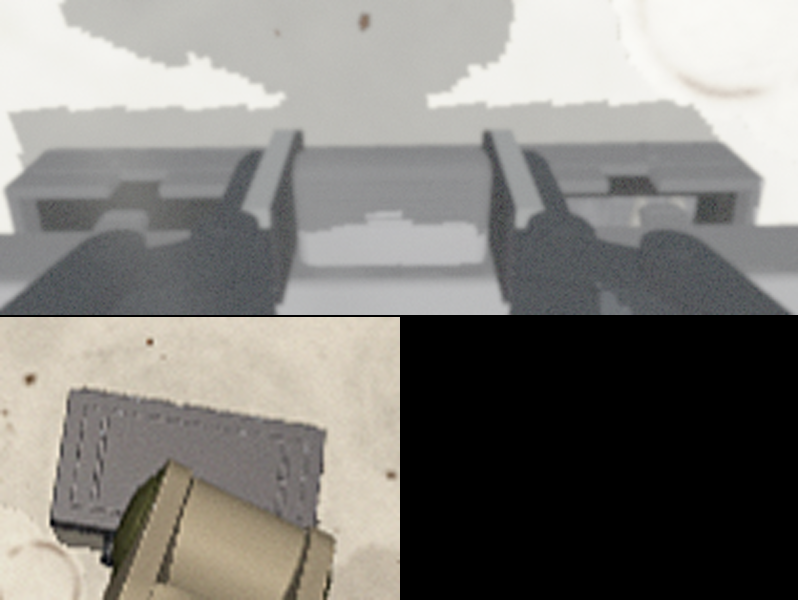

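The last view shows the notches at crop x 110–162 and 610–655 (row ~184) and the lugs at 103–148 and 637–688 (row ~212), so the lid stands to the +y side of its notches. I'll work out the offset in the case frame.

```bash
python3 - <<'E'
from h import *
import pickle
w=pickle.load(open('w9.pkl','rb'));g=cv2.cvtColor(w['pixels'],cv2.COLOR_RGB2GRAY).astype(int)
for r in (280,282,284): print(r,'L',g[r,136:174],'R',g[r,374:408])
for r in (294,297,300): print(r,'L',g[r,130:168],'R',g[r,385:425])
uy=np.array([.1702,.9854,0])
f=lambda x,y,z: ray(w,[[x/2.1+90-.26,y/2.1+195-.26]],z)[0]
n=[f(110,185,.026),f(162,185,.026),f(610,184,.026),f(655,184,.026)]
l=[f(103,214,.035),f(148,214,.035),f(637,209,.035),f(688,209,.035)]
d=n[2]+n[3]-n[0]-n[1];print('case heading',np.degrees(np.arctan2(d[1],d[0])),np.linalg.norm(d)/2)
uy=d/np.linalg.norm(d)
print('notch',[round(p@uy*1000,1) for p in n],sum(p@uy for p in n)*250,'lug',[round(p@uy*1000,1) for p in l],sum(p@uy for p in l)*250)
print(n[0],l[0])
E
```

```text
280 L [68 69 69 68 72 71 68 68 70 68 67 66 71 72 70 72 73 69 70 69 71 71 69 69
 68 70 66 67 66 62 64 65 67 68 68 65 63 64] R [62 65 66 63 57 43 29 26 19 19 21 23 20 22 19 18 20 21 25 21 19 18 23 22
 23 37 49 53 59 59 61 64 68 67]
282 L [68 72 68 72 71 69 67 67 63 65 58 54 49 46 46 47 49 47 48 48 46 47 44 47
 42 42 42 40 40 46 55 61 65 65 67 66 66 64] R [74 74 72 74 66 53 37 25 18 21 24 21 23 19 21 21 18 18 20 24 19 22 19 20
 22 27 34 44 53 59 66 70 76 74]
284 L [76 76 79 76 74 70 65 66 60 53 49 46 42 41 46 45 45 44 45 42 46 44 38 44
 43 39 39 38 38 52 64 72 74 73 76 73 75 73] R [74 71 72 71 66 52 36 19 16 24 21 21 16 18 17 23 24 18 18 25 17 20 19 23
 23 21 29 30 42 55 63 73 70 74]
294 L [30 27 31 31 30 31 37 36 37 37 41 38 42 48 47 48 47 51 48 49 49 51 52 51
 48 51 48 48 43 39 40 38 40 42 38 37 35 38] R [78 79 79 78 79 78 89 93 90 82 70 66 68 67 66 67 66 66 67 68 68 69 68 65
 70 68 67 71 74 83 89 89 87 84 77 65 46 27 14 15]
297 L [30 33 30 31 34 35 34 38 46 57 69 70 72 71 71 72 72 73 69 75 73 72 71 73
 73 74 69 71 64 58 46 44 39 38 35 35 35 38] R [ 80  79  77  80  80  84  94 100  95  78  65  60  62  64  66  69  65  64
  67  65  62  66  65  66  65  66  67  67  67  61  63  66  72  72  66  50
  33  19  16  16]
300 L [30 30 27 33 34 32 47 56 61 68 68 68 68 66 69 67 67 70 69 67 71 67 72 71
 70 70 69 64 63 60 54 44 37 41 39 37 34 34] R [ 80  79  79  81  85  93 105 116 113  93  70  61  60  61  63  65  64  64
  65  65  64  63  64  65  62  66  61  64  63  62  62  63  66  63  51  36
  31  24  22  26]
case heading 80.2239490095114 0.13845781976893984
notch [np.float64(-79.3), np.float64(-64.7), np.float64(60.2), np.float64(72.7)] -2.7730858472924877 lug [np.float64(-77.8), np.float64(-65.7), np.float64(64.7), np.float64(78.3)] -0.1502785715297994
[ 0.43371601 -0.15518343  0.026     ] [ 0.43731218 -0.15431622  0.035     ]
```

The lugs are 2.6 mm to +y of the notches, so I'll slide the lid −2.6 mm and measure again with the same edges.

>>> move_arm([
  {"travel": [0,-0.0013,0],"turn": 0,"gripper": 0.035},
  {"travel": [0,-0.0026,0],"turn": 0,"gripper": 0.035},
  {"travel": [0,-0.0026,0],"turn": 0,"gripper": 0.035},
])

```text
clock: 19.9
position: [0.432, -0.0789, 0.0261]
tool_rot: [-180.0, -0.0, 170.1]
wrist_force: [-2.6, 1.0, -0.5]
grip_width: 0.0432
```

```bash
cat > lug.py <<'E'
from h import *
import sys
w=get_image('wrist');save(w,sys.argv[1]);g=cv2.cvtColor(w['pixels'],cv2.COLOR_RGB2GRAY).astype(int)
s=env.sense();print(s['clock'],s['position'],s['wrist_force'],s['grip_width'])
for r in (282,284): print(r,'L',g[r,136:174],'R',g[r,374:412])
for r in (294,297,300): print(r,'L',g[r,130:172],'R',g[r,385:430])
E
python3 lug.py w10
```

```text
19.95 [ 0.43197989 -0.07893292  0.02610874] [-2.87681554  0.65927548 -0.59237479] 0.04381572919822784
282 L [72 71 71 71 72 75 71 77 71 75 70 68 66 66 60 54 46 46 45 47 46 41 38 44
 42 40 43 39 37 37 36 33 35 38 43 57 63 68] R [75 72 73 75 72 73 74 74 73 61 44 25 18 22 21 18 22 21 23 21 17 20 23 19
 19 22 23 20 23 26 28 34 46 58 63 67 73 74]
284 L [78 78 78 79 79 75 78 77 80 76 70 67 63 58 53 46 43 46 43 43 44 45 42 40
 38 42 40 37 36 34 35 33 34 39 53 63 72 76] R [73 74 73 73 70 71 73 72 67 57 40 28 21 22 27 21 23 23 25 21 25 22 21 28
 24 26 25 20 24 23 27 27 31 42 58 63 69 69]
294 L [27 30 32 32 32 39 39 36 35 38 40 45 46 51 48 52 51 50 51 53 50 53 49 51
 53 51 52 46 46 44 42 40 39 40 35 40 36 34 35 35 34 33] R [ 80  78  79  81  77  79  81  78  71  65  61  66  65  69  70  67  70  68
  67  68  67  69  69  68  69  71  68  70  74  85 101 114 123 122 113  97
  87  84  76  59  37  23  22  19  17]
297 L [28 31 33 34 33 31 37 42 48 56 68 71 71 71 70 70 71 70 72 72 74 74 72 73
 74 72 70 71 64 59 55 44 41 38 41 36 36 36 37 33 32 33] R [ 75  76  79  77  79  77  77  73  68  62  60  63  61  65  65  66  66  66
  64  65  67  64  66  67  68  66  68  64  65  66  68  76  89 104 109  97
  84  78  66  46  29  22  16  20  21]
300 L [31 29 37 30 31 38 48 60 66 66 65 67 70 68 69 70 69 69 69 67 69 68 69 69
 68 69 64 66 62 60 53 41 37 36 34 35 36 35 35 32 33 33] R [78 77 81 80 79 79 79 79 81 74 64 61 63 62 64 63 64 66 61 63 66 64 63 62
 66 66 66 65 66 66 67 66 65 73 83 89 82 75 59 38 28 24 24 27 26]
```

Notch midpoint and lug midpoint now agree to about 0.1 mm. I'll lower the lid until the lugs should be in the notches, watching the force.

>>> move_arm([
  {"travel": [0.0004,0,0.002],"turn": 0,"gripper": 0.035},
  {"travel": [0.0008,0,0.004],"turn": 0,"gripper": 0.035},
  {"travel": [0.0011,0,0.006],"turn": 0,"gripper": 0.035},
  {"travel": [0.0014,0,0.008],"turn": 0,"gripper": 0.035},
  {"travel": [0.0016,0,0.009],"turn": 0,"gripper": 0.035},
  {"travel": [0.0018,0,0.01],"turn": 0,"gripper": 0.035},
  {"travel": [0.0018,0,0.01],"turn": 0,"gripper": 0.035},
])

```text
clock: 20.65
position: [0.4303, -0.0785, 0.016]
tool_rot: [-180.0, 0.0, 170.1]
wrist_force: [-3.3, 0.8, 1.0]
grip_width: 0.0436
```

```bash
python3 lug.py w11 | head -1
```

```text
20.7 [ 0.43033368 -0.07852481  0.0160395 ] [-2.91059842 -0.10505856  0.06285286] 0.043606215406313605
```

>>> move_arm([
  {"travel": [0.0001,0,0.001],"turn": 0,"gripper": 0.035},
  {"travel": [0.0002,0,0.002],"turn": 0,"gripper": 0.035},
  {"travel": [0.0003,0,0.003],"turn": 0,"gripper": 0.035},
  {"travel": [0.0003,0,0.003],"turn": 0,"gripper": 0.035},
])

```text
clock: 21.1
position: [0.43, -0.0785, 0.013]
tool_rot: [180.0, -0.0, 170.1]
wrist_force: [-3.5, 0.8, 1.4]
grip_width: 0.0437
```

```bash
python3 - <<'E'
from h import *
import pickle
w=get_image('wrist');save(w,'w12');pickle.dump(w,open('w12.pkl','wb'))
s=env.sense();print(s['clock'],s['position'],s['wrist_force'],s['grip_width'])
g=cv2.cvtColor(w['pixels'],cv2.COLOR_RGB2GRAY).astype(int)
for c in (120,150,175,370,395,420): print(c,g[262:312,c])
E
```

```text
21.15 [ 0.42997547 -0.07845016  0.01301958] [-2.728453    0.06340562  1.03017368] 0.04370025542238897
120 [133 133 132 129 132 130 131 130 130 129 128 128 128 128 125 112  87  68
  61  62  60  62  60  62  61  63  61  64  65  66  61  61  58  59  61  62
  64  69  70  72  72  68  61  45  29  31  44  54  58  59]
150 [128 129 129 129 130 131 129 128 129 129 129 129 129 129 123 104  85  78
  74  75  75  73  73  73  73  72  73  74  77  79  80  78  71  56  47  43
  52  61  70  69  71  61  50  41  39  39  41  39  39  37]
175 [127 129 128 128 127 127 129 126 131 126 128 127 126 127 116  94  75  67
  62  61  65  61  64  64  66  63  63  69  67  61  62  61  65  65  65  67
  69  73  74  73  73  65  53  39  35  41  43  44  39  36]
370 [129 126 128 127 131 127 129 127 129 129 129 126 116  89  70  63  61  59
  60  61  64  60  63  63  64  64  66  62  60  59  61  62  61  64  68  72
  68  68  53  38  28  28  23  27  22  24  24  23  24  26]
395 [129 130 129 131 130 131 130 129 130 131 131 123 106  85  65  58  59  60
  60  60  59  61  59  64  62  68  72  71  74  65  51  30  21  25  24  36
  43  52  51  50  51  49  65  65  58  50  40  30  30  29]
420 [132 132 132 131 130 131 131 130 128 129 126 119  99  75  67  60  63  58
  60  61  61  60  60  63  67  67  66  62  58  61  61  60  64  65  70  73
  71  69  67  55  47  51  61  64  57  44  33  19  26  26]
```

>>> move_arm([
  {"travel": [0.0001,0,0.001],"turn": 0,"gripper": 0.035},
  {"travel": [0.0002,0,0.002],"turn": 0,"gripper": 0.035},
  {"travel": [0.0003,0,0.003],"turn": 0,"gripper": 0.035},
  {"travel": [0.0003,0,0.003],"turn": 0,"gripper": 0.035},
], grip_force=50)

```text
clock: 21.55
position: [0.4298, -0.0785, 0.0111]
tool_rot: [-180.0, 0.0, 170.1]
wrist_force: [-10.5, 2.4, 19.0]
grip_width: 0.0427
```

```bash
cat > gap.py <<'E'
from h import *
import sys
w=get_image('wrist');save(w,sys.argv[1])
s=env.sense();print(s['clock'],s['position'],s['wrist_force'],s['grip_width'])
g=cv2.cvtColor(w['pixels'],cv2.COLOR_RGB2GRAY).astype(int)
for c in (120,150,175,395,420): print(c,g[285:325,c])
E
python3 gap.py w13
```

```text
21.6 [ 0.42977948 -0.07845042  0.01107293] [-10.30359599   1.9261863   17.94562279] 0.043129981233928846
120 [60 59 60 60 57 64 62 65 64 60 58 58 62 58 63 64 67 71 73 73 69 60 53 44
 51 57 58 59 58 62 58 53 43 32 28 24 23 18 22 27]
150 [72 71 70 72 70 72 72 77 79 76 77 70 60 55 53 62 72 68 57 47 43 40 39 37
 40 40 34 35 36 35 37 34 34 33 33 28 35 34 33 27]
175 [63 62 63 63 63 63 66 66 66 64 60 65 63 66 63 66 71 74 76 71 73 63 50 46
 43 40 35 32 34 36 36 32 29 30 32 32 34 32 36 30]
395 [62 61 59 64 68 71 69 72 70 54 32 27 29 36 47 51 46 49 43 40 36 35 34 28
 27 23 20 25 24 25 24 21 15 24 22 22 20 26 20 23]
420 [58 60 62 63 65 62 61 61 58 60 61 61 64 61 69 68 69 66 61 58 57 53 46 35
 26 26 24 28 22 20 28 23 23 23 21 23 26 26 28 24]
```

```bash
python3 - <<'E'
from h import *
w=get_image('wrist');save(w,'w14');g=cv2.cvtColor(w['pixels'],cv2.COLOR_RGB2GRAY).astype(int)
s=env.sense()
# case front line from notch mid ~ (uy heading 80.2), front face passes front-rim mid
ux=np.array([.9854,-.1702,0]);uy=np.array([.1702,.9854,0]);c=np.array([.5017,-.0872,0])
for y in (-.085,.085):
  for xf in (-.056,):
    for z in (0,.026,.029,.031,.034):
        print(y,z,proj(w,[c+xf*ux+(y-.002)*uy+[0,0,z]]).round(1))
for r in range(296,304): print(r,'L',g[r,132:172],'R',g[r,372:420:1])
for cc in (112,116,120,124,128): print(cc,g[274:318,cc])
E
```

```text
-0.085 0 [[141.  275.2]]
-0.085 0.026 [[120.5 299.5]]
-0.085 0.029 [[117.8 302.8]]
-0.085 0.031 [[115.9 305. ]]
-0.085 0.034 [[113.  308.5]]
0.085 0 [[413.6 274.9]]
0.085 0.026 [[434.2 299.1]]
0.085 0.029 [[437.  302.4]]
0.085 0.031 [[438.9 304.6]]
0.085 0.034 [[441.9 308.1]]
296 L [63 62 63 64 66 62 65 63 63 65 65 68 74 69 72 67 72 72 71 69 69 71 72 73
 73 70 72 71 67 71 70 67 69 69 67 65 63 65 67 66] R [62 63 61 61 61 61 60 58 62 60 59 61 61 65 60 60 61 62 55 41 35 21 22 25
 30 33 36 36 39 42 42 40 40 37 41 42 42 39 44 43 43 51 55 54 56 57 58 58]
297 L [64 65 66 64 65 61 62 58 61 57 56 58 55 57 59 58 56 60 57 62 61 61 59 58
 60 59 62 58 55 59 59 61 61 67 65 65 66 64 64 65] R [61 61 62 63 63 61 62 60 62 63 61 62 62 62 62 61 62 65 56 49 37 24 23 31
 43 49 52 54 54 54 55 54 54 54 54 53 55 57 56 52 59 60 59 57 55 55 59 58]
298 L [64 62 62 63 62 64 61 61 60 55 52 52 48 48 49 49 50 47 53 49 51 51 52 52
 51 51 47 46 46 48 48 58 62 67 64 63 65 65 66 63] R [66 62 66 64 63 66 65 67 63 64 66 66 63 65 66 67 66 66 67 57 45 33 32 37
 49 55 61 61 64 62 65 65 63 64 65 64 66 60 65 66 64 63 64 60 58
[... 1620 characters left out ...]
6  60  58  58  64  60  60  59  61  61  59
  62  62  62  60  59  59  59  62  64  66  68  74  70  73  64  49  45  47
  60  62  59  60  58  57  58  60]
120 [129 129 127 129 120 104  82  66  62  62  62  62  63  59  62  62  62  61
  67  66  62  62  62  60  65  58  64  67  71  73  72  71  62  47  41  48
  57  58  59  61  59  58  49  40]
124 [129 128 128 125 120 105  84  69  62  61  64  60  60  65  62  63  60  65
  65  65  61  60  60  58  60  62  61  66  71  74  69  69  64  51  45  53
  60  59  55  52  40  36  25  24]
128 [127 126 129 126 119 101  79  69  65  63  65  65  62  61  62  64  64  67
  68  62  61  64  64  60  61  63  63  68  70  74  72  71  65  48  43  54
  50  42  31  32  28  27  22  22]
```

The lugs show inside the notches (rows 300–303, between the notch floor at 297 and the rim at ~306), about 3 mm from home. So the 18 N is the catch roller. I'll press on slowly with a firmer grip.

>>> move_arm([
  {"travel": [0,0,0],"turn": 0,"gripper": 0.035},
  {"travel": [0,0,0.0007],"turn": 0,"gripper": 0.035},
  {"travel": [0,0,0.0014],"turn": 0,"gripper": 0.035},
  {"travel": [0,0,0.002],"turn": 0,"gripper": 0.035},
  {"travel": [0,0,0.002],"turn": 0,"gripper": 0.035},
], grip_force=90)

```text
clock: 22.15
position: [0.4294, -0.0784, 0.0087]
tool_rot: [-180.0, -0.0, 170.1]
wrist_force: [-9.6, 0.7, 13.9]
grip_width: 0.0419
```

```bash
python3 gap.py w15
```

```text
22.2 [ 0.42943282 -0.07839188  0.00862587] [-9.73441928  1.58975841 13.98787044] 0.042459883099982595
120 [61 61 58 61 63 61 59 60 62 60 67 64 62 59 60 57 60 60 62 65 71 72 70 69
 67 62 60 59 58 60 59 58 49 42 34 26 23 22 28 23]
150 [72 71 72 71 71 72 70 71 74 72 76 76 80 78 75 69 70 67 62 48 39 41 37 35
 39 37 37 38 33 32 38 35 37 32 38 37 36 33 29 33]
175 [61 62 62 65 65 64 65 66 65 67 65 63 64 62 64 64 65 64 67 70 74 73 71 70
 56 46 36 38 36 34 31 34 32 35 29 30 33 33 33 33]
395 [63 60 59 60 60 62 63 69 70 70 72 67 52 40 37 43 51 49 47 43 34 31 24 25
 26 22 24 22 24 19 26 23 22 25 21 22 19 21 21 26]
420 [61 61 60 62 60 61 63 67 63 59 58 60 58 58 59 59 56 57 60 62 59 59 48 38
 24 27 23 20 24 23 25 25 22 20 23 24 22 23 28 29]
```

>>> move_arm([
  {"travel": [0,0,0.0006],"turn": 0,"gripper": 0.035},
  {"travel": [0,0,0.001],"turn": 0,"gripper": 0.035},
  {"travel": [0,0,0.001],"turn": 0,"gripper": 0.035},
])

```text
clock: 22.5
position: [0.4293, -0.0783, 0.0073]
tool_rot: [-180.0, -0.0, 170.1]
wrist_force: [-9.0, 0.6, 8.0]
grip_width: 0.0419
```

>>> move_arm([
  {"travel": [0,0,0.0008],"turn": 0,"gripper": 0.035},
  {"travel": [0,0,0.0015],"turn": 0,"gripper": 0.035},
  {"travel": [0,0,0.0015],"turn": 0,"gripper": 0.035},
])

```text
clock: 22.8
position: [0.4292, -0.0782, 0.0054]
tool_rot: [180.0, -0.1, 170.1]
wrist_force: [-6.0, 0.6, 0.8]
grip_width: 0.042
```

```bash
python3 gap.py w16
```

```text
22.85 [ 0.42923468 -0.07824876  0.005354  ] [-5.90600335 -0.92578599  0.68121382] 0.042274087202035224
120 [94 75 65 60 58 61 59 59 60 59 59 60 60 64 65 63 61 59 60 58 60 59 60 65
 64 63 60 61 58 59 57 57 49 38 35 25 19 23 21 24]
150 [97 83 75 74 71 73 71 74 71 68 71 70 71 71 76 77 73 66 60 51 41 42 42 40
 39 40 38 42 40 39 33 34 37 32 35 33 31 30 31 29]
175 [90 71 67 65 62 62 62 66 63 61 66 65 66 68 67 60 64 64 64 63 62 64 67 66
 57 46 37 37 38 35 38 36 34 29 32 34 33 36 35 36]
395 [64 62 62 61 60 59 60 57 60 61 63 70 70 70 70 62 53 54 54 50 41 30 28 20
 22 26 25 22 27 27 24 18 23 21 23 21 23 16 23 28]
420 [62 60 57 56 60 62 69 66 66 64 65 67 61 59 57 54 56 55 57 58 61 55 55 40
 30 29 23 24 24 22 22 23 25 26 25 24 26 24 19 22]
```

>>> move_arm([
  {"travel": [0,0,0.0008],"turn": 0,"gripper": 0.035},
  {"travel": [0,0,0.0015],"turn": 0,"gripper": 0.035},
  {"travel": [0,0,0.0015],"turn": 0,"gripper": 0.035},
])

```text
clock: 23.15
position: [0.4293, -0.0783, 0.0052]
tool_rot: [-180.0, -0.0, 170.1]
wrist_force: [-14.9, 2.3, 25.0]
grip_width: 0.0417
```

Stiff at z 0.0052 with 25 N, after the catch gave: the lid is home. I'll relax, release and back off.

>>> move_arm([
  {"travel": [0,0,-0.0014],"turn": 0,"gripper": 0.04},
  {"travel": [0,0,-0.0014],"turn": 0,"gripper": 0.06},
  {"travel": [0,0,-0.0014],"turn": 0,"gripper": 0.065},
  {"travel": [0,0,-0.0014],"turn": 0,"gripper": 0.065},
  {"travel": [0,0,-0.02],"turn": 0,"gripper": 0.065},
  {"travel": [0,0,-0.06],"turn": 0,"gripper": 0.065},
  {"travel": [0,0,-0.1],"turn": 0,"gripper": 0.065},
  {"travel": [0,0,-0.1],"turn": 0,"gripper": 0.065},
])

```text
clock: 23.95
position: [0.4322, -0.0794, 0.1084]
tool_rot: [-179.9, 0.5, 170.1]
wrist_force: [0.3, -0.8, -0.2]
grip_width: 0.0651
```

```bash
python3 - <<'E'
from h import *
import pickle
w=get_image('wrist');save(w,'w17');t=get_image('top');save(t,'t17')
s=env.sense();print(s['clock'],s['position'],s['wrist_force'])
g=cv2.cvtColor(w['pixels'],cv2.COLOR_RGB2GRAY).astype(int)
ux=np.array([.9854,-.1702,0]);uy=np.array([.1702,.9854,0]);c=np.array([.5017,-.0872,0])
for y in (-.09,-.05,.05,.09):
    P=[c-.056*ux+(y-.002)*uy+[0,0,z] for z in (0,.026,.034,.044)]
    q=proj(w,P);print(y,q.round(0).tolist()); col=int(q[1][0]);r=int(q[0][1]);print(r-8,g[r-8:r+45,col])
E
```

```text
24.05 [ 0.43002681 -0.07851854  0.10446235] [-0.01780678  0.12906212  0.24552882]
-0.09 [[181.0, 219.0], [172.0, 229.0], [168.0, 232.0], [164.0, 237.0]]
210 [117 114 114 112 110 111 113 111 111 111 102  86  65  54  52  51  55  54
  52  53  58  54  51  52  52  52  53  59  69  86 101 110 115 113 113 113
 113 112 112 111 112 113 113 112 108 100 103 111 112 113 113 111 113]
-0.05 [[224.0, 219.0], [219.0, 229.0], [217.0, 232.0], [215.0, 237.0]]
210 [111 110 110 110 111 110 111 111 111 106  93  74  60  55  50  53  56  54
  54  54  55  52  49  51  53  53  52  63  78  97 110 116 117 116 117 116
 113 119 117 118 117 118 115 110 100 105 113 116 119 118 118 116 115]
0.05 [[332.0, 218.0], [337.0, 229.0], [339.0, 232.0], [342.0, 237.0]]
210 [112 110 111 112 110 112 112 112 105  93  69  58  49  54  53  53  54  53
  53  54  54  51  53  51  53  57  68  85 106 121 124 127 128 127 124 127
 126 127 125 125 126 125 120 105 107 116 125 125 127 128 128 125 127]
0.09 [[375.0, 218.0], [385.0, 229.0], [388.0, 232.0], [392.0, 237.0]]
210 [117 112 112 113 112 112 112 113 103  81  62  52  52  53  56  54  50  52
  55  54  51  52  51  52  49  61  77  96 115 125 129 127 129 129 128 128
 128 131 131 128 128 125 112 105 119 127 131 131 129 131 131 131 130]
```

The front face now spans the same ~17 px at four places, as expected for 44 mm edge to edge, with no gap line. As a check I'll rest the fingers (27 mm open, tips then at TCP+12 mm) on the tab: its top is 39 if shut, 45 if still on the roller.

>>> move_arm([
  {"travel": [0,0,0.03],"turn": 0,"gripper": 0.027},
  {"travel": [0,0,0.06],"turn": 0,"gripper": 0.027},
  {"travel": [0,0,0.069],"turn": 0,"gripper": 0.027},
  {"travel": [0,0,0.072],"turn": 0,"gripper": 0.027},
  {"travel": [0,0,0.0745],"turn": 0,"gripper": 0.027},
  {"travel": [0,0,0.0745],"turn": 0,"gripper": 0.027},
])

```text
clock: 24.65
position: [0.4301, -0.0786, 0.0301]
tool_rot: [-180.0, 0.1, 170.1]
wrist_force: [-0.1, 0.4, -0.3]
grip_width: 0.0271
```

No contact at 0.0301, which is already below where a tab on the roller would touch (~0.0327). I'll go down a little more.

>>> move_arm([
  {"travel": [0,0,0.001],"turn": 0,"gripper": 0.027},
  {"travel": [0,0,0.002],"turn": 0,"gripper": 0.027},
  {"travel": [0,0,0.003],"turn": 0,"gripper": 0.027},
  {"travel": [0,0,0.004],"turn": 0,"gripper": 0.027},
  {"travel": [0,0,0.0045],"turn": 0,"gripper": 0.027},
  {"travel": [0,0,0.0045],"turn": 0,"gripper": 0.027},
])

```text
clock: 25.25
position: [0.4299, -0.0785, 0.0264]
tool_rot: [-180.0, 0.0, 170.1]
wrist_force: [-6.2, 3.0, 21.2]
grip_width: 0.0273
```

Contact came at about 0.0267 as predicted for 39 mm, and it is stiff, so the lid is shut. I'll retreat and hand in.

>>> move_arm([
  {"travel": [0,0,-0.02],"turn": 0,"gripper": 0.027},
  {"travel": [0,0,-0.06],"turn": 0,"gripper": 0.027},
  {"travel": [0,0,-0.11],"turn": 0,"gripper": 0.027},
  {"travel": [0,0,-0.15],"turn": 0,"gripper": 0.027},
  {"travel": [0,0,-0.15],"turn": 0,"gripper": 0.027},
  {"travel": [0,0,-0.15],"turn": 0,"gripper": 0.027},
])

```text
clock: 25.85
position: [0.4297, -0.0784, 0.1752]
tool_rot: [-180.0, 0.1, 170.1]
wrist_force: [0.4, -0.0, -0.3]
grip_width: 0.0271
```

```bash
python3 - <<'E'
from h import *
a=cv2.imread('pics/top0.png').astype(int);t=get_image('top');save(t,'t18');b=t['pixels'][:,:,::-1].astype(int)
d=(np.abs(a-b).sum(2)>120).astype(np.uint8)
for n,(x0,x1,y0,y1) in dict(pliers=(135,158,160,210),pencil=(200,250,255,275),dop=(360,405,160,172),slice=(405,435,245,268),offcut=(240,256,228,242)).items(): print(n,d[y0:y1,x0:x1].sum())
s=env.sense();print(s['clock'],s['position'],s['wrist_force'])
env.close_job()
E
```

```text
pliers 0
pencil 0
dop 0
slice 0
offcut 0
25.9 [ 0.42923751 -0.07819552  0.17426442] [-0.45938364 -0.39161307  0.03091773]
the job is handed in; nothing more can be done
```

The caliper is in its recess, face up with its jaws in the wide end, and the lid is shut and latched. I handed the job in at 25.9 s, with the arm clear.

- **Caliper:** I picked it up by the head, set it down once in a free spot to regrip half a turn round because of the last joint's range, and lowered it into the recess without contact. Two pictures taken before closing showed it bedded.
- **Lid:** I swung it over by the tab. The lugs stood 2.6 mm to one side of the notches, so I slid the lid back until they agreed to about 0.1 mm. I then pressed through the catch: the force peaked near 19 N, fell to about 1 N, then went stiff at home.
- **Last checks:**
  - The tab's top was at about 39 mm, the shut height.
  - The front face looked even along its length with no gap line.
  - The top view showed no change at the pliers, pencil, dop stick, slice or offcut.
- **What disagreed:**
  - The fingertips were about 12 mm behind the reported TCP, where the description has them 17 mm ahead. My first grasp therefore closed on nothing above the head; I found the true height by going down under force watch.
  - The wrist and top cameras differed by up to about 4 mm.

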